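# Turn track pieces over, lay them in the jig and run the track tester

### The arm

A 7-joint arm with a two-finger parallel gripper is mounted at the origin on the work surface. World frame = base frame: x ahead of the robot, y to its left, z up, the work surface at z = 0. Lengths are in mm, angles in rad, forces in N, time in s.
With the tool pointing down it reaches from about 400 to 875 mm from the base axis. Payload 4.4 kg.
Tool frame: the origin (TCP) lies at the very end of the fingers, on their centre line; the grasp point (between the pads) lies 19 mm behind it; y points along the fingers, z is the direction in which the jaws open and shut, and the axes are right-handed (so a half turn about y gives the same grasp; the last joint's range is limited). The gripper opens to 85 mm and grips with 20 to 120 N. Pads are 22 mm wide; open, the fingers measure 114 mm over their backs; the gripper's body (76 mm by 85 mm) begins 54 mm behind the grasp point. The pads swing forward as they close: fully open they stand 13 mm farther back than shut.
Start: joints at [1.095, 0.628, 0.038, 1.517, -0.027, 0.996, -0.02], TCP at [259.005, -596.183, 231.313] pointing down, gripper open.
Joint ranges: [-3.06, 3.06], [-0.37, 2.12], [-1.25, 1.32], [0.18, 2.47], [-1.1, 4.24], [0.23, 1.98], [-2.94, 2.94]. Speed limits (rad/s): [2.57, 2.57, 3.14, 3.14, 3.14, 3.14, 3.14].

### API

Orientations are given as [roll, pitch, yaw] about the fixed x, y, z axes, in that order (R = Rz(yaw) Ry(pitch) Rx(roll)).
In Python, from cell import * gives the robot as it stands.
- The arm moves only by the tool apply_moves, never from a script. Its argument "targets" is a list of rows, each a list of 6 numbers: the shift along the tool's x, y, z in units of 40 mm (1.0 is 40 mm), then the turn, a rotation vector about the tool's x, y, z in units of 8 degrees (1.0 is 8 degrees). A call has 1 to 12 rows; each row shifts and turns the commanded pose from where the row before left it, along the tool's axes as they then stand; what a row does not reach is not made up. A row lasts 1/8 s, in which the tool goes at most 62.5 mm and 10.7 degrees, less where a joint would pass 70% of its speed; a pose out of reach is approached as far as the arm can. A call is refused whole if a number of a shift passes 1 or a number of a turn 1, either way. A call with a gripper value outside its range is refused whole. "jaw" is the gripper command: -1 is shut, 1 is fully open, values between are in proportion, set as the call begins (left out, the last holds). The fingers move at their own pace and stop on an object; the grip force is fixed at half the most. Time passes only in rows, so rows that do not move let the fingers close. It gives the time, the measured TCP pose, the force and the opening at its end, in the units of the state.
- read_state(): the state, without advancing time (a new reading comes with each control period).
- get_image(name): name is "scene" or "top"; returns the picture (480x640x3 uint8, red, green, blue); there is no depth.
- calibration(name): a dict with "fx", "fy", "cx", "cy" (pixels), "world_from_camera" (4x4, takes a point from camera to world coordinates). Camera axes: x right, y down, z forward; pixel columns grow to the right and rows downward; lengths in mm; the calibration is good to about 2 mm. A picture is of the moment at which its call begins. calibration takes no time and is no camera call.
- finish_job(): hands the job in, once; it reports no verdict.
The state is a dict: "clock": time; "qpos": joint angles; "qd": joint speeds; "tau": joint torques, N m; "eef_pos": TCP position; "tool_rot": TCP orientation; "force": force on the tool from outside, world axes, zero at the start; "torque": the same for the moment, N m; "width": finger opening in mm.
Only numpy, scipy, OpenCV 4.12 (cv2) and the standard library are available. Lean on these libraries where they do the work, as an engineer would, in place of code of your own. Each camera call takes 0.05 s, during which the arm holds its last target. There are 200 camera calls.

### The job

The two or three short track pieces lie upside down on the repair table. Turn every one of them rails up and lay them in the plywood jig in one straight row, the first hard against the end stop, all pushed flush against the back fence and end to end without gaps; only then slide the tester's safety catch fully aside, press the button it uncovered all the way down with the row still in place, and slide the catch fully back over the button. Let go of everything, and leave the other things on the table where they are.

Things in the scene. Friction and masses are not known exactly. Their poses are not given: they have to be found in the camera images.
- track_a: short straight roadbed track piece (2 or 3 are present, all alike): flat slab 58 long, 40 wide, 13 mm thick, about 50 g. Grey roadbed 10 mm thick; one face carries two steel rails 3 mm high (full length, 16.5 mm apart), the other is the plain black underside with two copper strips. Starts upside down on its rails. Origin: middle of the slab. x: length; y: width; z: OUT OF THE UNDERSIDE (down when rails up)
- track_b: another track piece, the same as track_a in size, origin and axes (no pose if absent). Origin 6.5 mm from the railheads and from the underside. On its long side it stands by itself, 40 mm high on a 10 mm thick foot
- track_c: another track piece, the same as track_a in size, origin and axes (no pose if absent)
- jig: fixed plywood board, 130 mm (x) by 330 mm (y), bed 6 mm thick; an aluminium back fence 10 mm thick, 14 mm above the bed, runs along its whole far (+x) side; an aluminium end stop, also 10 mm thick and 14 mm high, at its -y end reaches from the fence 40 mm to -x. Origin: centre of the underside; x away from the robot, z up; turned a few degrees from start to start
- jig_corner (a point): inner corner of the jig where fence and end stop meet, at the bed's top (6 mm above the table); axes as the jig's. Fence face x = 0, end stop face y = 0; the bed reaches to x = -120 mm and y = +320 mm. Pieces in the row have their middles at x = -20 mm, y = 29, 87 and (if three) 145 mm, z = 6.5 mm, their lengths along y, either way round
- console: track tester: fixed pale grey-green box, 110 (x) by 160 (y) by 40 mm high, with a button under a sliding catch on top. Origin: centre of the underside; x roughly away from the robot, y the way the catch opens, z up
- catch_grip (a point): middle of the black upright tab on the tester's safety catch: tab 12 mm (x) by 20 mm (y, the sliding direction) by 20 mm high; 10 mm below this point is the top of the aluminium catch plate (56 x 44 mm), a tunnel-shaped cover over the button. Axes as the console's
- catch (a joint): travel of the safety catch, m: 0 closed over the button, 0.055 fully open; it moves along the console's +y with about 1.2 N of friction and stays where it is left
- test_button_top (a point): centre of the top of the grey push button (28 mm diameter, standing in a black housing ring 44 mm across), 62 mm above the table when up; under the catch until that is opened; moves down with the button. Axes as the console's
- test_button (a joint): travel of the spring button, m: 0 up, 0.006 fully down (about 5 N); it springs back
- loco: bystander, to be left alone: black model steam locomotive, 190 mm long, 62 mm high; origin at the centre of its underside
- pliers: bystander, to be left alone: small pliers with red handles, 150 mm long, lying flat; origin at the centre of its underside
- screwdriver: bystander, to be left alone: screwdriver lying flat, 160 mm long; origin at the centre of its underside
- screw_tray: bystander, to be left alone: clear open tray 60 x 90 x 18 mm; origin at the centre of its underside
- oil: bystander, to be left alone: small white oil bottle, 30 mm across, 75 mm high; origin at the centre of its underside
- wheelset: bystander, to be left alone: steel wheel set: a 30 mm axle with two 12 mm wheels; origin at the centre of its underside
Mind the look-alikes: they are no part of the job. There is more than one size of the console; the one meant has the size given above.

How it is judged:
By the outcome, as a careful person would: the job done as asked, in the order asked, and still so for the second after the job is handed in, with the robot touching nothing.
Of track_a, track_b, track_c only 2 to 3 are there at a start; the rules pass over those that are not, and their reading is None.
At some moment in a run one of track_a, track_b, track_c may be knocked a few centimetres aside while the robot is not near it.
Once in a run the grip may slacken for a moment while it holds something.
It also fails if it takes over 210 s, if anything falls off the work surface, if the arm or the gripper's body presses on something with over 40 N, if the wrist force passes 120 N, or if a joint passes its speed limit or range.

## Working session

There is one attempt and no reset: what is moved stays moved. The work goes in short steps, Python scripts to look and compute and a tool call to move; the robot and the scene stay as the last step left them, time stands still between calls to the robot, and variables do not carry over. Pictures are saved under pics/ and viewed, about 12 in all and at most 16, crops included, and the job is handed in when it is done.

Besides the shell and the picture viewer there is one more tool, called after "Request:" by a JSON object that holds its "api" and its "payload". apply_moves: Moves the arm, as the interface text tells. Its arguments: {"type":"object","properties":{"targets":{"type":"array"},"jaw":{"type":"number"}},"required":["targets"]}

```bash
ls; mkdir -p pics; python3 - <<'E'
from cell import *
import cv2
for n in("scene","top"):
    cv2.imwrite(f"pics/{n}0.png",get_image(n)[:,:,::-1]); c=calibration(n);print(n,c)
print(read_state())
E
```

```text
pics
scene {'fx': 555.7658744427395, 'fy': 555.7658744427395, 'cx': 324.02900318204604, 'cy': 246.15438944832255, 'world_from_camera': array([[-4.10204392e-01,  5.06264415e-01, -7.58570168e-01,
         1.70681539e+03],
       [ 9.11685286e-01,  2.06008087e-01, -3.55514567e-01,
         5.36225252e+02],
       [-2.37127849e-02, -8.37410897e-01, -5.46059240e-01,
         8.86971469e+02],
       [ 0.00000000e+00,  0.00000000e+00,  0.00000000e+00,
         1.00000000e+00]])}
top {'fx': 565.5804709854534, 'fy': 565.5804709854534, 'cx': 320.27909115739385, 'cy': 233.00224671510563, 'world_from_camera': array([[-4.75648163e-03, -9.84016629e-01,  1.78013062e-01,
         3.45987372e+02],
       [-9.99846023e-01,  1.67294994e-03, -1.74680366e-02,
         9.82296296e+00],
       [ 1.68910315e-02, -1.78068738e-01, -9.83873070e-01,
         1.37439282e+03],
       [ 0.00000000e+00,  0.00000000e+00,  0.00000000e+00,
         1.00000000e+00]])}
{'clock': 0.1, 'qpos': array([ 1.09519488,  0.62927121,  0.03842897,  1.51825377, -0.02700264,
        0.99633669, -0.01998518]), 'qd': array([-0.00044528, -0.00104921,  0.00238284, -0.00356423, -0.0004251 ,
        0.00030362,  0.00030452]), 'tau': array([ 2.53767270e-03, -5.64527714e+01,  1.23021908e+00, -1.93971223e+01,
        1.12992708e-02,  5.41865200e-03,  3.22291237e-05]), 'eef_pos': array([ 258.78886773, -595.64337501,  230.47393564]), 'tool_rot': array([-1.57254798e+00, -7.16181370e-06, -2.73176472e+00]), 'force': array([0.14042389, 0.09160327, 0.19258894]), 'torque': array([ 0.00618212, -0.04009521, -0.00841852]), 'width': 85.20372095039025}
```

View pics/top0.png

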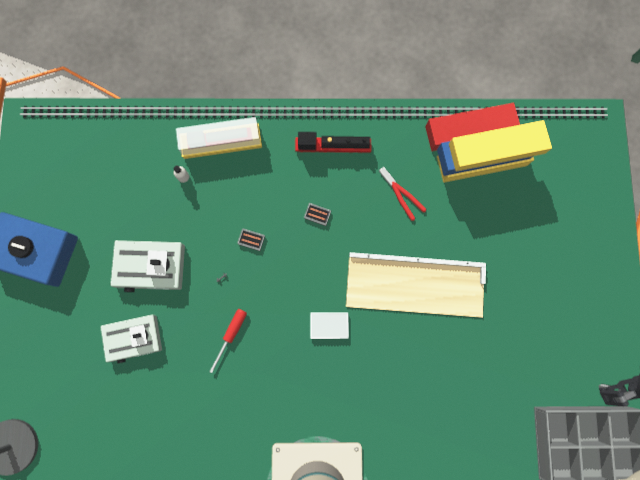

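View pics/scene0.png

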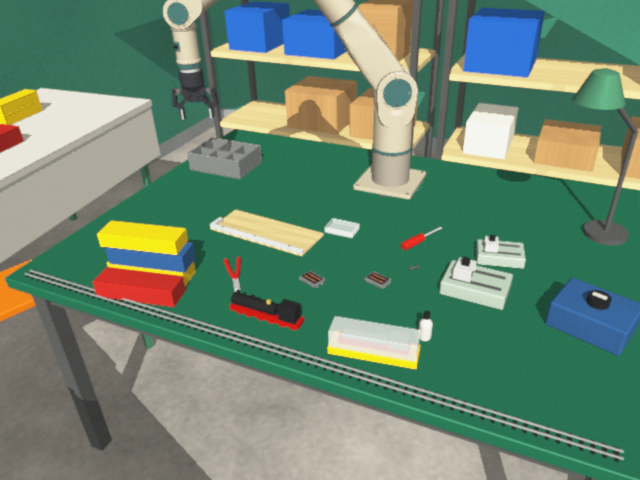

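The top view shows two track pieces, at about (318,214) and (251,240). It also shows the jig at (416,285), with its corner near (484,263), and the large console at (148,265), with a smaller look-alike at (131,338). I'll enlarge these for measuring.

```bash
cat > h.py <<'E'
from cell import *
import numpy as np, cv2
from scipy.spatial.transform import Rotation as Ro
def p2w(n,u,v,z):
    c=calibration(n);T=c["world_from_camera"];d=T[:3,:3]@np.array([(u-c["cx"])/c["fx"],(v-c["cy"])/c["fy"],1]);o=T[:3,3]
    return (o+d*(z-o[2])/d[2]).round(1)
def w2p(n,p):
    c=calibration(n);T=c["world_from_camera"];q=T[:3,:3].T@(np.array(p,float)-T[:3,3]);return np.array([c["fx"]*q[0]/q[2]+c["cx"],c["fy"]*q[1]/q[2]+c["cy"]]).round(1)
def crop(n,x0,y0,w,h,k,img=None):
    im=get_image(n) if img is None else img
    return cv2.resize(im[y0:y0+h,x0:x0+w,::-1],None,fx=k,fy=k,interpolation=cv2.INTER_CUBIC)
def st():
    s=read_state();print("t",round(s["clock"],2),"pos",s["eef_pos"].round(1),"rot",s["tool_rot"].round(3),"F",s["force"].round(1),"w",round(s["width"],1));return s
def go(p,rpy,n=None,frm=None):
    """tool-axis shift (40 mm units) and rotvec (8 deg units) to target"""
    s=read_state();a,r=(s["eef_pos"],s["tool_rot"]) if frm is None else frm
    R=Ro.from_euler("xyz",r);D=Ro.from_euler("xyz",rpy)
    d=R.inv().apply(np.array(p)-a)/40;t=np.degrees((R.inv()*D).as_rotvec())/8
    m=n or int(np.ceil(max(abs(d).max(),abs(t).max(),1e-3)))
    print("shift",d.round(3),"turn",t.round(3),"rows",m)
E
python3 - <<'E'
from h import *
im=get_image("top")
a=crop("top",230,195,110,65,7,im);cv2.imwrite("pics/a.png",a)
j=crop("top",335,240,160,85,5,im);c=crop("top",100,230,100,70,8,im)
cv2.imwrite("pics/j.png",j);cv2.imwrite("pics/c.png",c)
E
```

```text
(no output)
```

View pics/a.png

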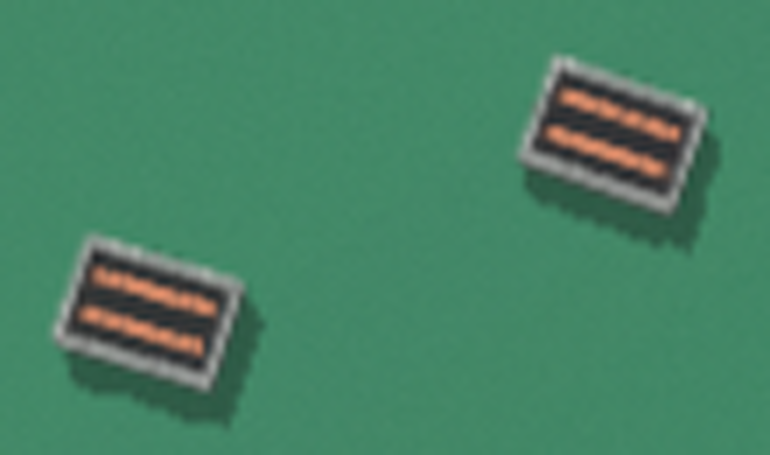

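View pics/j.png

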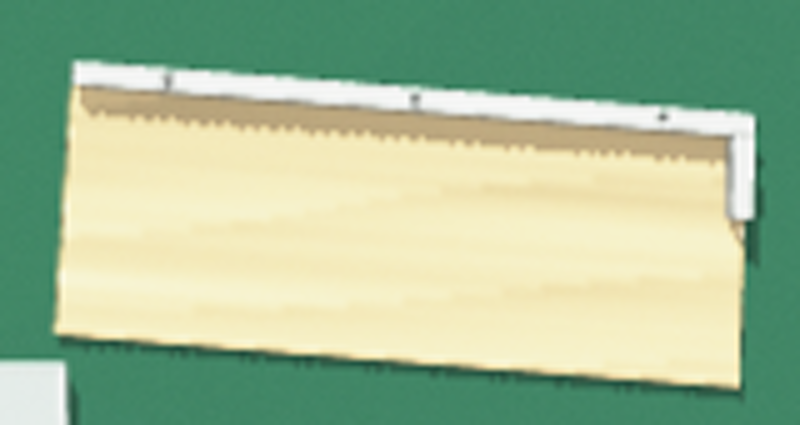

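View pics/c.png

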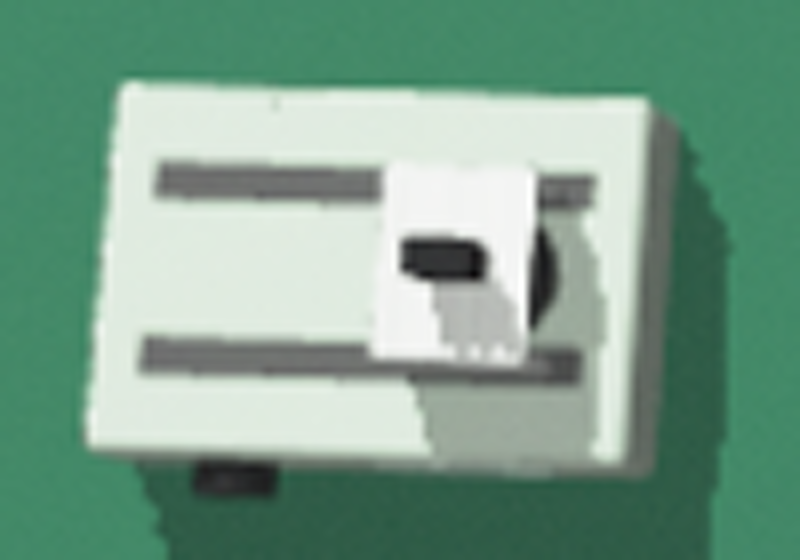

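The crops show both pieces upside down, lying at a slant. The jig's inner corner is at crop (732,136). The console's catch is closed, with its tab at crop (444,258).

```bash
python3 - <<'E'
from h import *
def C(x0,y0,k,pts,z): return np.array([p2w("top",x0+(x+.5)/k-.5,y0+(y+.5)/k-.5,z) for x,y in pts])
for P in ([(558,57),(707,103),(671,212),(521,162)],[(92,235),(243,280),(208,388),(55,340)]):
    w=C(230,195,7,P,12);c=w.mean(0);ln=(w[0]+w[3]-w[1]-w[2])/2;wd=(w[0]+w[1]-w[2]-w[3])/2
    print("track",c,"L",np.linalg.norm(ln),np.degrees(np.arctan2(ln[1],ln[0])),"W",np.linalg.norm(wd),np.degrees(np.arctan2(wd[1],wd[0])))
t=C(335,240,5,[(75,62),(755,115),(80,87),(732,136),(727,217)],20);b=C(335,240,5,[(55,335),(740,387)],6)
print("jig",t,b)
for d in (t[0]-t[1],t[2]-t[3],b[0]-b[1]): print(np.degrees(np.arctan2(d[1],d[0])),np.linalg.norm(d))
w=C(100,230,8,[(122,83),(650,98),(628,465),(85,448)],40);c=w.mean(0);ln=(w[0]+w[3]-w[1]-w[2])/2;wd=(w[0]+w[1]-w[2]-w[3])/2
print("console",w,c,np.linalg.norm(ln),np.degrees(np.arctan2(ln[1],ln[0])),np.linalg.norm(wd),np.degrees(np.arctan2(wd[1],wd[0])))
w=C(100,230,8,[(385,163),(537,170),(525,362),(370,355)],68);print("plate",w.mean(0),np.linalg.norm(w[0]-w[1]),np.linalg.norm(w[0]-w[3]))
print("tab",C(100,230,8,[(444,255)],85))
E
```

```text
track [641.025  -7.325  12.   ] L 55.34008492946141 71.7287529588121 W 40.60424854618053 -18.74730589709138
track [578.05  154.875  12.   ] L 55.65224613616237 72.75345472544717 W 39.423121388342565 -17.49274456982699
jig [[ 544.2  -85.    20. ]
 [ 517.5 -414.5   20. ]
 [ 532.   -87.3   20. ]
 [ 507.3 -402.8   20. ]
 [ 468.1 -398.2   20. ]] [[ 413.6  -74.5    6. ]
 [ 387.5 -404.1    6. ]]
85.36733795740588 330.5800054449754
85.52353395277576 316.46538515294213
85.47237304549448 330.6317740326843
console [[571.5 474.9  40. ]
 [566.7 318.4  40. ]
 [457.6 320.6  40. ]
 [463.1 479.2  40. ]] [514.725 398.275  40.   ] 157.63414921900642 88.12778015992822 108.79855238007535 -1.7117781790526094
plate [514.025 366.425  68.   ] 44.05496566790173 56.02008568361887
tab [[513.9 364.8  85. ]]
```

```bash
cat >> h.py <<'E'
def ori(yaw,tau): # degrees; tau>0: fingertips toward -tool x (inward when yaw~0)
    return Ro.from_euler("z",yaw,degrees=True)*Ro.from_euler("x",-90,degrees=True)*Ro.from_euler("z",tau,degrees=True)
def plan(p,yaw,tau):
    s=st();R=Ro.from_euler("xyz",s["tool_rot"]);D=ori(yaw,tau);v=(np.array(p)-s["eef_pos"])/40
    t=np.degrees((R.inv()*D).as_rotvec())/8
    d0=R.inv().apply(v);d1=D.inv().apply(v)
    print("shift before turn",d0.round(2),"| turn",t.round(2),"| shift after turn",d1.round(2))
E
python3 - <<'E'
from h import *
plan([600,-7,200],-18.3,-45)
plan([600,-7,200],-18.3,0)
E
```

```text
t 0.15 pos [ 258.8 -595.8  230.6] rot [-1.572 -0.    -2.732] F [-0.4  0.3 -0.5] w 85.4
shift before turn [-13.69   0.78 -10.1 ] | turn [  6.7  -16.17  -2.57] | shift after turn [ 1.92  3.   16.65]
t 0.15 pos [ 258.8 -595.8  230.6] rot [-1.572 -0.    -2.732] F [-0.4  0.3 -0.5] w 85.4
shift before turn [-13.69   0.78 -10.1 ] | turn [ 0.000e+00 -1.728e+01 -1.000e-02] | shift after turn [ 3.48  0.77 16.65]
```

Request:
{"api": "apply_moves", "payload": {"targets": [[-0.95,0,-0.7,0,0,0],[-0.95,0,-0.7,0,0,0],[-0.95,0,-0.7,0,0,0],[-0.95,0,-0.7,0,0,0],[-0.95,0,-0.7,0,0,0],[-0.95,0,-0.7,0,0,0],[-0.95,0,-0.7,0,0,0],[-0.95,0,-0.7,0,0,0],[-0.95,0,-0.7,0,0,0],[-0.95,0,-0.7,0,0,0],[-0.95,0,-0.7,0,0,0],[-0.95,0,-0.7,0,0,0]], "jaw": 1}}

```text
clock: 1.65
eef_pos: [543.9, -105.0, 231.2]
tool_rot: [-1.571, -0.0, -2.732]
force: [0.2, 0.2, -0.6]
width: 85.4
```

Request:
{"api": "apply_moves", "payload": {"targets": [[-0.95,0.2,-0.7,0,-1,0],[0,0,0,0,-1,0],[0,0,0,0,-1,0],[0,0,0,0,-1,0],[0,0,0,0,-1,0],[0,0,0,0,-1,0],[0,0,0,0,-1,0],[0,0,0,0,-1,0],[0,0,0,0,-1,0],[0,0,0,0,-1,0],[0,0,0,0,-1,0],[0,0,0,0,-1,0]]}}

```text
clock: 3.15
eef_pos: [566.9, -65.6, 223.1]
tool_rot: [-1.571, 0.0, -1.052]
force: [-0.9, -0.5, -0.2]
width: 85.6
```

```bash
python3 - <<'E'
from h import *
plan([600,-7,200],-18.3,-45)
print(read_state()["qpos"].round(2))
E
```

```text
t 3.15 pos [566.9 -65.6 223.1] rot [-1.571  0.    -1.052] F [-0.9 -0.5 -0.2] w 85.6
shift before turn [-0.86  0.58  1.45] | turn [ 2.06 -4.97 -5.37] | shift after turn [-0.18  0.64  1.65]
[ 0.36  0.56 -0.46  1.74  0.3   0.91  0.3 ]
```

Request:
{"api": "apply_moves", "payload": {"targets": [[0,0,0,0.343,-0.828,-0.895],[0,0,0,0.343,-0.828,-0.895],[0,0,0,0.343,-0.828,-0.895],[0,0,0,0.343,-0.828,-0.895],[0,0,0,0.343,-0.828,-0.895],[0,0,0,0.343,-0.828,-0.895],[-0.1,0.3,0.8,0,0,0],[-0.1,0.3,0.8,0,0,0],[0,0,0,0,0,0]]}}

```text
clock: 4.28
eef_pos: [613.6, -33.5, 201.6]
tool_rot: [-1.543, -0.606, -0.569]
force: [0.2, -0.3, 1.0]
width: 85.3
```

```bash
python3 - <<'E'
from h import *
plan([600,-7,200],-18.3,-45)
print(read_state()["qpos"].round(2))
cv2.imwrite("pics/s1.png",crop("scene",240,120,300,225,2.6))
E
```

```text
t 4.28 pos [613.6 -33.5 201.6] rot [-1.543 -0.606 -0.569] F [ 0.2 -0.3  1. ] w 85.3
shift before turn [-0.55 -0.32  0.38] | turn [ 0.95 -1.39 -1.26] | shift after turn [-0.4  -0.35  0.52]
[-0.19  0.5  -0.03  2.16  1.56  0.41 -0.66]
```

View pics/s1.png

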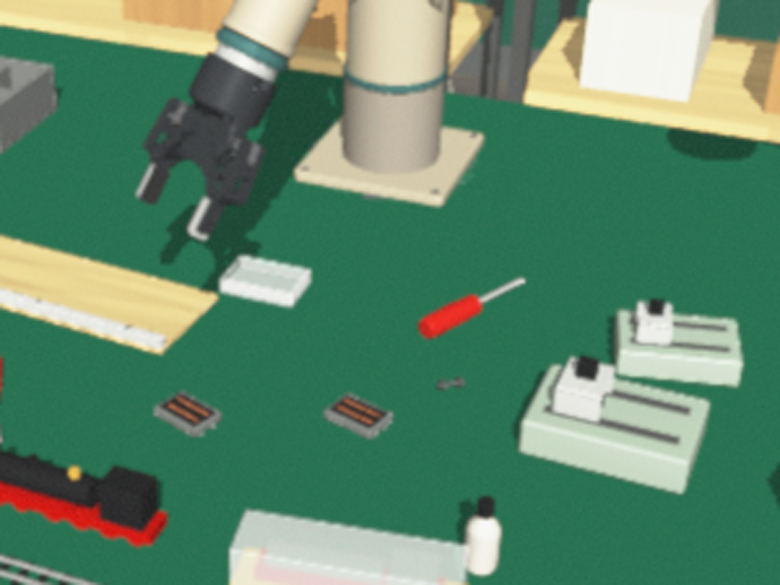

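The view shows the gripper tilted outward over the table, with both pieces unmoved. The turn fell a little short because of the joint speed limit, so I'll complete it.

Request:
{"api": "apply_moves", "payload": {"targets": [[0,0,0,0.238,-0.348,-0.315],[0,0,0,0.238,-0.348,-0.315],[0,0,0,0.238,-0.348,-0.315],[0,0,0,0.238,-0.348,-0.315],[-0.2,-0.17,0.26,0,0,0],[-0.2,-0.17,0.26,0,0,0],[0,0,0,0,0,0]]}}

```text
clock: 5.2
eef_pos: [599.2, -7.9, 201.2]
tool_rot: [-1.572, -0.787, -0.319]
force: [0.2, -0.0, -0.0]
width: 85.4
```

```bash
python3 - <<'E'
from h import *
a=np.radians(-18.3);o=np.array([np.cos(a),np.sin(a),0])
c=np.array([641,-7.3,0])
plan(c-40*o+[0,0,60],-18.3,-45)
plan(c+8*o+[0,0,9],-18.3,-45)
print(read_state()["qpos"].round(2))
E
```

```text
t 5.2 pos [599.2  -7.9 201.2] rot [-1.572 -0.787 -0.319] F [ 0.2 -0.  -0. ] w 85.4
shift before turn [-2.51  2.48  0.34] | turn [ 0.01 -0.    0.01] | shift after turn [-2.5   2.49  0.34]
t 5.2 pos [599.2  -7.9 201.2] rot [-1.572 -0.787 -0.319] F [ 0.2 -0.  -0. ] w 85.4
shift before turn [-2.56  4.23  0.35] | turn [ 0.01 -0.    0.01] | shift after turn [-2.56  4.24  0.34]
[-0.12  0.53 -0.21  2.38  2.27  0.68 -1.21]
```

Request:
{"api": "apply_moves", "payload": {"targets": [[-0.5,0.5,0.07,0,0,0],[-0.5,0.5,0.07,0,0,0],[-0.5,0.5,0.07,0,0,0],[-0.5,0.5,0.07,0,0,0],[-0.55,0.5,0.07,0,0,0],[0,0.5,0,0,0,0],[0,0.5,0,0,0,0],[0,0.3,0,0,0,0],[0,0.2,0,0,0,0],[0,0,0,0,0,0]]}}

```text
clock: 6.45
eef_pos: [643.2, -10.9, 16.0]
tool_rot: [-1.573, -0.788, -0.323]
force: [-0.9, -0.5, -0.3]
width: 86.0
```

```bash
python3 - <<'E'
from h import *
a=np.radians(-18.3);o=np.array([np.cos(a),np.sin(a),0])
c=np.array([641,-7.3,0])
plan(c+8*o+[0,0,9],-18.3,-45)
print(read_state()["qpos"].round(2))
u,v=w2p("scene",[641,-7,20]).astype(int)
i=get_image("scene");cv2.imwrite("pics/s2.png",crop("scene",u-60,v-50,120,90,6,i))
E
```

```text
t 6.45 pos [643.2 -10.9  16. ] rot [-1.573 -0.788 -0.323] F [-0.9 -0.5 -0.3] w 86.0
shift before turn [-0.04  0.21  0.07] | turn [ 0.03 -0.02  0.02] | shift after turn [-0.04  0.21  0.07]
[-0.06  1.   -0.25  2.29  2.52  1.02 -1.44]
```

View pics/s2.png

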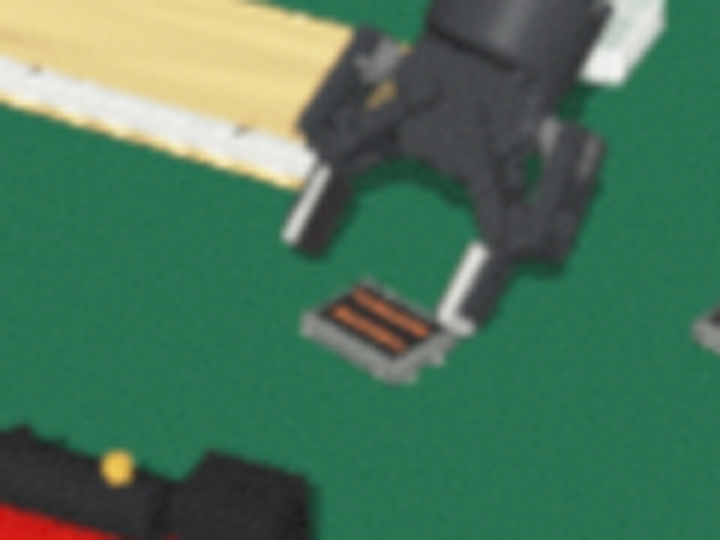

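The gripper straddles the piece, but its open tips are still short of it. I'll advance a bit more and close.

Request:
{"api": "apply_moves", "payload": {"targets": [[0,0.15,0.04,0,0,0],[-0.04,0.15,0.03,0,0,0],[0,0,0,0,0,0]]}}

```text
clock: 6.88
eef_pos: [650.8, -10.1, 5.7]
tool_rot: [-1.573, -0.787, -0.322]
force: [0.3, -0.5, -0.3]
width: 85.1
```

Request:
{"api": "apply_moves", "payload": {"targets": [[0,0,0,0,0,0],[0,0,0,0,0,0],[0,0,0,0,0,0],[0,0,0,0,0,0],[0,0,0,0,0,0],[0,0,0,0,0,0],[0,0,0,0,0,0],[0,0,0,0,0,0]], "jaw": -1}}

```text
clock: 7.88
eef_pos: [650.6, -10.1, 6.6]
tool_rot: [-1.573, -0.788, -0.322]
force: [-3.1, 0.4, 5.4]
width: 55.8
```

Request:
{"api": "apply_moves", "payload": {"targets": [[0.3,-0.3,0,0,0,0],[0.3,-0.3,0,0,0,0],[0.2,-0.5,0,0,0,0],[0,-0.5,0,0,0,0],[-0.3,-0.3,0,0,0,0],[0,0,0,0,0,0]]}}

```text
clock: 8.62
eef_pos: [611.6, 3.3, 73.4]
tool_rot: [-1.574, -0.785, -0.319]
force: [-1.2, 0.3, -1.0]
width: 55.7
```

Request:
{"api": "apply_moves", "payload": {"targets": [[0,0,0,0,0,0.8],[0,0,0,0,0,0.8],[0,0,0,0,0,0.8],[0,0,0,0,0,0.8],[0,0,0,0,0,0.8],[0,0,0,0,0,0.8],[0,0,0,0,0,0.8],[0,0,0,0,0,0.8],[0,0,0,0,0,0.8],[0,0,0,0,0,0.8],[0,0,0,0,0,0.8],[0,0,0,0,0,0.8]]}}

```text
clock: 10.12
eef_pos: [619.2, -19.3, 73.8]
tool_rot: [-1.625, 0.264, -0.363]
force: [2.0, -0.0, -1.1]
width: 55.8
```

```bash
python3 - <<'E'
from h import *
plan([600,10,80],-18.3,45)
print(read_state()["qpos"].round(2))
E
```

```text
t 10.12 pos [619.2 -19.3  73.8] rot [-1.625  0.264 -0.363] F [ 2.  -0.  -1.1] w 55.8
shift before turn [-0.72  0.01  0.52] | turn [ 0.22 -0.37  3.72] | shift after turn [-0.59  0.38  0.54]
[ 0.33  0.99 -0.64  1.43  0.49  1.16  0.82]
```

Request:
{"api": "apply_moves", "payload": {"targets": [[0,0,0,0.044,-0.074,0.744],[0,0,0,0.044,-0.074,0.744],[0,0,0,0.044,-0.074,0.744],[0,0,0,0.044,-0.074,0.744],[0,0,0,0.044,-0.074,0.744],[-0.3,0.2,0.27,0,0,0],[-0.3,0.2,0.27,0,0,0],[0,0,0,0,0,0]]}}

```text
clock: 11.12
eef_pos: [598.4, 11.8, 79.2]
tool_rot: [-1.571, 0.782, -0.317]
force: [0.4, -0.9, -1.2]
width: 56.0
```

```bash
python3 - <<'E'
from h import *
plan([600,10,30],-18.3,45)
print(read_state()["qpos"].round(2))
u,v=w2p("scene",[600,0,60]).astype(int)
cv2.imwrite("pics/s3.png",crop("scene",u-60,v-50,120,90,6))
E
```

```text
t 11.12 pos [598.4  11.8  79.2] rot [-1.571  0.782 -0.317] F [ 0.4 -0.9 -1.2] w 56.0
shift before turn [ 0.9   0.84 -0.03] | turn [0.02 0.01 0.02] | shift after turn [ 0.91  0.83 -0.03]
[ 0.28  1.26 -0.67  0.97  0.28  1.77  0.99]
```

View pics/s3.png

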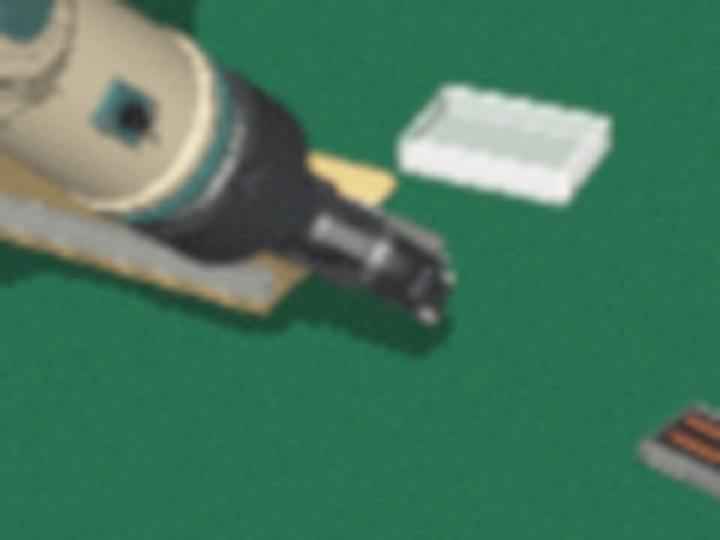

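Request:
{"api": "apply_moves", "payload": {"targets": [[0.25,0.25,0,0,0,0],[0.25,0.25,0,0,0,0],[0.25,0.25,0,0,0,0],[0.25,0.25,0,0,0,0],[0.1,0.1,0,0,0,0],[0.05,0.05,0,0,0,0],[0,0,0,0,0,0],[0,0,0,0,0,0]]}}

```text
clock: 12.18
eef_pos: [599.4, 11.0, 15.0]
tool_rot: [-1.572, 0.78, -0.319]
force: [0.4, -0.3, -0.2]
width: 55.8
```

Request:
{"api": "apply_moves", "payload": {"targets": [[0.035,0.035,0,0,0,0],[0.035,0.035,0,0,0,0],[0,0,0,0,0,0]]}}

```text
clock: 12.55
eef_pos: [599.1, 10.9, 10.6]
tool_rot: [-1.572, 0.781, -0.319]
force: [0.9, 0.3, 1.0]
width: 55.8
```

Request:
{"api": "apply_moves", "payload": {"targets": [[0.018,0.018,0,0,0,0],[0,0,0,0,0,0]]}}

```text
clock: 12.8
eef_pos: [599.1, 11.0, 10.4]
tool_rot: [-1.571, 0.782, -0.319]
force: [0.6, -1.3, 5.4]
width: 56.7
```

Request:
{"api": "apply_moves", "payload": {"targets": [[0,0,0,0,0,0],[0,0,0,0,0,0],[0,0,0,0,0,0],[0,0,0,0,0,0],[0,0,0,0,0,0],[0,0,0,0,0,0],[0,0,0,0,0,0],[0,-0.3,0,0,0,0],[0,-0.5,0,0,0,0],[-0.2,-0.8,0,0,0,0],[-0.4,-0.8,0,0,0,0],[-0.5,-0.6,0,0,0,0]], "jaw": 1}}

```text
clock: 14.3
eef_pos: [650.9, -5.6, 126.9]
tool_rot: [-1.569, 0.78, -0.319]
force: [-12.8, -4.6, 11.1]
width: 85.5
```

```bash
python3 - <<'E'
from h import *
st();print(read_state()["qpos"].round(2))
a=np.concatenate([crop("top",270,200,90,70,7),np.zeros((10,630,3),np.uint8)])
u,v=w2p("scene",[600,11,20]).astype(int);print(u,v)
b=crop("scene",u-45,v-40,90,70,7)
cv2.imwrite("pics/s4.png",cv2.resize(np.concatenate([a[:490],b],1),None,fx=.63,fy=.63))
cv2.imwrite("pics/s4b.png",b);cv2.imwrite("pics/s4a.png",a)
E
```

```text
t 14.3 pos [650.9  -5.6 126.9] rot [-1.569  0.78  -0.319] F [-12.8  -4.6  11.1] w 85.5
[ 0.21  1.29 -0.58  0.67  0.22  1.98  1.08]
322 267
```

View pics/s4.png

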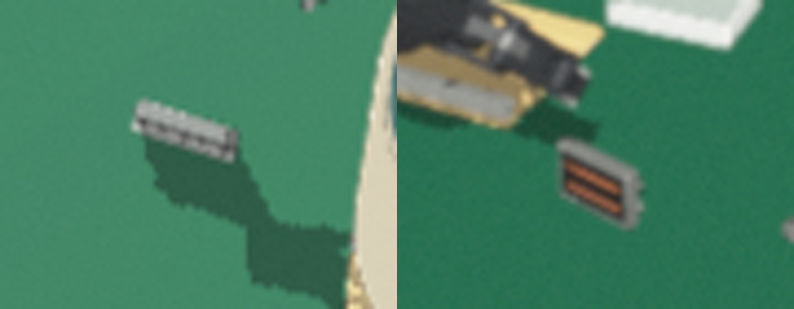

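The piece now stands on its long side with the rails toward the robot and the underside toward the camera. In the top crop its centre is at about (312,228). Next I regrip it with the tool tilted outward.

Request:
{"api": "apply_moves", "payload": {"targets": [[0,0,0,0,0,-0.8],[0,0,0,0,0,-0.8],[0,0,0,0,0,-0.8],[0,0,0,0,0,-0.8],[0,0,0,0,0,-0.8],[0,0,0,0,0,-0.8],[0,0,0,0,0,-0.8],[0,0,0,0,0,-0.8],[0,0,0,0,0,-0.7],[0,0,0,0,0,-0.7],[0,0,0,0,0,-0.7],[0,0,0,0,0,-0.7]]}}

```text
clock: 15.9
eef_pos: [647.2, -10.0, 125.2]
tool_rot: [-1.592, -0.443, -0.314]
force: [-0.7, -0.2, -0.7]
width: 85.3
```

```bash
python3 - <<'E'
from h import *
print(p2w("top",312.4,228.1,40))
a=np.radians(-18.3);o=np.array([np.cos(a),np.sin(a),0])
c=np.array([599.1,11,0])
plan(c-50*o+[0,0,60],-18.3,-45)
plan(c+[0,0,9.5],-18.3,-45)
print(read_state()["qpos"].round(2))
E
```

```text
[599.4   5.   40. ]
t 15.9 pos [647.2 -10.  125.2] rot [-1.592 -0.443 -0.314] F [-0.7 -0.2 -0.7] w 85.3
shift before turn [-3.01  0.37  0.14] | turn [ 0.13  0.06 -2.45] | shift after turn [-2.96 -0.66  0.12]
t 15.9 pos [647.2 -10.  125.2] rot [-1.592 -0.443 -0.314] F [-0.7 -0.2 -0.7] w 85.3
shift before turn [-2.42  2.05  0.17] | turn [ 0.13  0.06 -2.45] | shift after turn [-2.97  1.12  0.12]
[-0.11  0.65 -0.05  2.03  1.29  0.25 -0.12]
```

Request:
{"api": "apply_moves", "payload": {"targets": [[0,0,0,0.03,0.01,-0.6],[0,0,0,0.03,0.01,-0.6],[0,0,0,0.03,0.01,-0.6],[0,0,0,0.03,0.01,-0.6],[-0.5,-0.5,0,0,0,0],[-0.5,-0.5,0,0,0,0],[-0.5,0,0,0,0,0],[-0.5,0,0,0,0,0],[-0.5,0,0,0,0,0],[-0.4,0,0,0,0,0],[0,0,0,0,0,0]]}}

```text
clock: 17.27
eef_pos: [544.9, 21.6, 79.5]
tool_rot: [-1.597, -0.687, -0.313]
force: [-0.2, 0.1, 0.1]
width: 85.6
```

```bash
python3 - <<'E'
from h import *
c=np.array([599.1,9,0])
plan(c+[0,0,9.5],-18.3,-45)
print(read_state()["qpos"].round(2))
E
```

```text
t 17.27 pos [544.9  21.6  79.5] rot [-1.597 -0.687 -0.313] F [-0.2  0.1  0.1] w 85.6
shift before turn [-0.04  2.23  0.18] | turn [ 0.16  0.04 -0.7 ] | shift after turn [-0.26  2.22  0.13]
[ 0.06  0.87 -0.64  2.46  2.18  1.1  -1.22]
```

Request:
{"api": "apply_moves", "payload": {"targets": [[0,0.4,0.04,0,0,0],[0,0.4,0.04,0.04,0,-0.2],[0,0.2,0,0.04,0.02,-0.2],[0,0.1,0,0.04,0.02,-0.2],[0,0,0,0.04,0,-0.1],[0,0,0,0,0,0]]}}

```text
clock: 18.02
eef_pos: [573.2, 12.6, 47.3]
tool_rot: [-1.581, -0.79, -0.31]
force: [0.5, 0.2, 0.8]
width: 85.7
```

```bash
python3 - <<'E'
from h import *
c=np.array([599.1,9,0])
plan(c+[0,0,9.5],-18.3,-45)
print(read_state()["qpos"].round(2))
E
```

```text
t 18.02 pos [573.2  12.6  47.3] rot [-1.581 -0.79  -0.31 ] F [0.5 0.2 0.8] w 85.7
shift before turn [-0.22  1.12  0.12] | turn [0.03 0.05 0.03] | shift after turn [-0.21  1.12  0.12]
[ 0.06  1.03 -0.6   2.46  2.34  1.31 -1.31]
```

Request:
{"api": "apply_moves", "payload": {"targets": [[-0.1,0.3,0.06,0,0,0],[-0.1,0.3,0.06,0,0,0],[0,0.3,0,0,0,0],[0,0.2,0,0,0,0],[0,0,0,0,0,0],[0,0,0,0,0,0]]}}

```text
clock: 18.77
eef_pos: [598.5, 9.4, 10.7]
tool_rot: [-1.579, -0.789, -0.312]
force: [-0.0, -0.8, -0.3]
width: 85.3
```

```bash
python3 - <<'E'
from h import *
c=np.array([599.1,9,0])
plan(c+[0,0,9.5],-18.3,-45)
print(read_state()["qpos"].round(2))
u,v=w2p("scene",[600,11,20]).astype(int)
cv2.imwrite("pics/s5.png",crop("scene",u-45,v-40,90,70,6))
E
```

```text
t 18.77 pos [598.5   9.4  10.7] rot [-1.579 -0.789 -0.312] F [-0.  -0.8 -0.3] w 85.3
shift before turn [-0.01  0.03 -0.01] | turn [0.02 0.04 0.03] | shift after turn [-0.01  0.03 -0.01]
[ 0.08  1.1  -0.57  2.38  2.4   1.3  -1.29]
```

View pics/s5.png

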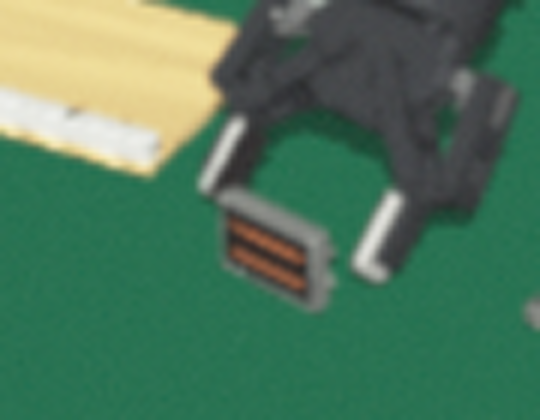

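The piece sits between the fingers but off centre, toward the left finger. I'll shift about 5 mm and close.

Request:
{"api": "apply_moves", "payload": {"targets": [[0,0,-0.12,0,0,0],[0,0.03,0,0,0,0]]}}

```text
clock: 19.08
eef_pos: [597.6, 4.0, 9.9]
tool_rot: [-1.58, -0.789, -0.312]
force: [-0.3, 0.7, -0.6]
width: 85.4
```

Request:
{"api": "apply_moves", "payload": {"targets": [[0,0,0,0,0,0],[0,0,0,0,0,0],[0,0,0,0,0,0],[0,0,0,0,0,0],[0,0,0,0,0,0],[0,0,0,0,0,0],[0,0,0,0,0,0]], "jaw": -1}}

```text
clock: 19.95
eef_pos: [598.2, 4.7, 10.5]
tool_rot: [-1.579, -0.79, -0.312]
force: [-1.5, 0.6, 5.9]
width: 54.9
```

Request:
{"api": "apply_moves", "payload": {"targets": [[0.3,-0.3,0,0,0,0],[0.5,-0.5,0,0,0,0],[0.5,-0.5,0,0,0,0],[0.5,-0.5,0,0,0,0],[0,0,0,0,0,0]]}}

```text
clock: 20.58
eef_pos: [598.6, 5.5, 113.8]
tool_rot: [-1.577, -0.792, -0.313]
force: [0.1, 0.1, -0.6]
width: 54.8
```

```bash
python3 - <<'E'
from h import *
plan([560,-150,120],-4.6,0)
print(read_state()["qpos"].round(2))
E
```

```text
t 20.57 pos [598.6   5.5 113.8] rot [-1.577 -0.792 -0.313] F [ 0.1  0.1 -0.6] w 54.8
shift before turn [ 0.31  0.11 -3.99] | turn [ 0.7  -1.6   5.64] | shift after turn [-0.65 -0.16 -3.95]
[ 0.11  0.83 -0.62  2.41  2.25  1.11 -1.17]
```

Request:
{"api": "apply_moves", "payload": {"targets": [[0,0,0,0.087,-0.2,0.705],[0,0,0,0.087,-0.2,0.705],[0,0,0,0.087,-0.2,0.705],[0,0,0,0.087,-0.2,0.705],[0,0,0,0.087,-0.2,0.705],[0,0,0,0.087,-0.2,0.705],[0,0,0,0.087,-0.2,0.705],[0,0,0,0.087,-0.2,0.705],[0,0,-0.8,0,0,0],[-0.2,0,-0.8,0,0,0],[-0.2,0,-0.8,0,0,0],[0,0,0,0,0,0]]}}

```text
clock: 22.08
eef_pos: [564.5, -100.6, 108.8]
tool_rot: [-1.614, -0.086, -0.121]
force: [-0.1, -0.7, -1.0]
width: 54.6
```

```bash
cat >> h.py <<'E'
JA=np.radians(-4.6);JX=np.array([np.cos(JA),np.sin(JA),0]);JY=np.array([-JX[1],JX[0],0]);JC=np.array([507.8,-403.2,6.])
def jig(x,y,z): return JC+JX*x+JY*y+[0,0,z]
def injig(p): return np.array([(p-JC)@JX,(p-JC)@JY,p[2]-6]).round(1)
E
python3 - <<'E'
from h import *
print(jig(-70,85,100))
plan(jig(-70,85,100),-4.6,45)
print(read_state()["qpos"].round(2))
E
```

```text
[ 444.84238708 -312.85987063  106.        ]
t 22.07 pos [ 564.5 -100.6  108.8] rot [-1.614 -0.086 -0.121] F [-0.1 -0.7 -1. ] w 54.6
shift before turn [-2.33  0.11 -5.63] | turn [ 0.18 -0.42  6.23] | shift after turn [-1.76  1.86 -5.53]
[ 0.52  0.74 -0.66  1.92  0.81  0.68  0.8 ]
```

Request:
{"api": "apply_moves", "payload": {"targets": [[-0.39,0,-0.94,0,0,0],[-0.39,0,-0.94,0,0,0],[-0.39,0,-0.94,0,0,0],[-0.39,0,-0.94,0,0,0],[-0.39,0,-0.94,0,0,0],[-0.39,0,-0.94,0,0,0],[0,0,0,0,0,0]]}}

```text
clock: 22.95
eef_pos: [444.9, -312.4, 109.8]
tool_rot: [-1.611, -0.088, -0.122]
force: [-0.5, 0.7, -0.1]
width: 54.9
```

Request:
{"api": "apply_moves", "payload": {"targets": [[0,0,0,0.02,-0.05,0.7],[0,0,0,0.02,-0.05,0.7],[0,0,0,0.02,-0.05,0.7],[0,0,0,0.02,-0.05,0.7],[0,0,0,0.02,-0.05,0.7],[0,0,0,0.02,-0.05,0.7],[0,0,0,0.02,-0.05,0.7],[0,0,0,0.02,-0.05,0.7],[0,0,0,0.02,-0.05,0.7],[0,0,0,0,0,0]]}}

```text
clock: 24.2
eef_pos: [448.7, -307.1, 108.5]
tool_rot: [-1.562, 0.791, -0.062]
force: [0.2, 0.2, -1.0]
width: 54.6
```

```bash
python3 - <<'E'
from h import *
plan(jig(-80,85,30),-4.6,45)
print(read_state()["qpos"].round(2))
E
```

```text
t 24.2 pos [ 448.7 -307.1  108.5] rot [-1.562  0.791 -0.062] F [ 0.2  0.2 -1. ] w 54.6
shift before turn [ 1.05  1.51 -0.16] | turn [ 0.03  0.09 -0.04] | shift after turn [ 1.05  1.52 -0.15]
[ 0.67  1.12 -0.59  1.24  0.58  1.75  1.5 ]
```

Request:
{"api": "apply_moves", "payload": {"targets": [[0,0,0,0.03,0.09,-0.04],[0.3,0.4,-0.05,0,0,0],[0.3,0.4,-0.05,0,0,0],[0.3,0.4,-0.05,0,0,0],[0.2,0.3,0,0,0,0],[0.1,0.1,0,0,0,0],[0.15,0.15,0,0,0,0],[0.06,0.06,0,0,0,0],[0,0,0,0,0,0]]}}

```text
clock: 25.32
eef_pos: [436.1, -314.7, 20.3]
tool_rot: [-1.574, 0.784, -0.085]
force: [0.2, 0.2, 0.5]
width: 54.5
```

```bash
python3 - <<'E'
from h import *
plan(jig(-80,85,7),-4.6,45)
E
```

```text
t 25.32 pos [ 436.1 -314.7   20.3] rot [-1.574  0.784 -0.085] F [0.2 0.2 0.5] w 54.5
shift before turn [0.1  0.15 0.06] | turn [-0.   -0.02  0.01] | shift after turn [0.1  0.15 0.06]
```

Request:
{"api": "apply_moves", "payload": {"targets": [[0.06,0.06,0,0,0,0],[0.04,0.04,0,0,0,0],[0,0,0,0,0,0]]}}

```text
clock: 25.7
eef_pos: [436.1, -314.9, 14.8]
tool_rot: [-1.574, 0.784, -0.085]
force: [0.1, -1.2, 0.4]
width: 54.6
```

Request:
{"api": "apply_moves", "payload": {"targets": [[0.02,0.02,0,0,0,0],[0.01,0.01,0,0,0,0],[0,0,0,0,0,0]]}}

```text
clock: 26.08
eef_pos: [436.1, -314.9, 14.7]
tool_rot: [-1.574, 0.785, -0.085]
force: [1.2, -0.1, 9.2]
width: 54.7
```

Request:
{"api": "apply_moves", "payload": {"targets": [[0,0,0,0,0,0],[0,0,0,0,0,0],[0,0,0,0,0,0],[0,0,0,0,0,0],[0,0,0,0,0,0],[0,0,0,0,0,0],[0,0,0,0,0,0],[-0.2,-0.4,0,0,0,0],[-0.4,-0.6,0,0,0,0],[-0.6,-0.6,0,0,0,0],[-0.6,-0.6,0,0,0,0],[0,0,0,0,0,0]], "jaw": 1}}

```text
clock: 27.58
eef_pos: [449.1, -315.8, 129.7]
tool_rot: [-1.577, 0.778, -0.087]
force: [-0.4, 0.6, -0.7]
width: 85.3
```

Request:
{"api": "apply_moves", "payload": {"targets": [[0,0,0,0,0,-0.8],[0,0,0,0,0,-0.8],[0,0,0,0,0,-0.8],[0,0,0,0,0,-0.8],[0,0,0,0,0,-0.8],[0,0,0,0,0,-0.8],[0,0,0,0,0,-0.8],[0,0,0,0,0,0]]}}

```text
clock: 28.58
eef_pos: [444.5, -316.2, 126.3]
tool_rot: [-1.574, 0.005, -0.084]
force: [0.2, -0.2, 0.2]
width: 85.2
```

```bash
python3 - <<'E'
from h import *
print(injig(st()["eef_pos"]),jig(-115,75,60))
plan(jig(-125,80,60),-4.6,0)
i=get_image("scene");u,v=w2p("scene",jig(-60,85,10)).astype(int)
cv2.imwrite("pics/s6.png",crop("scene",u-65,v-50,130,100,6,i));cv2.imwrite("pics/s6t.png",crop("top",335,240,160,85,5))
print(u,v)
E
```

```text
t 28.57 pos [ 444.5 -316.2  126.3] rot [-1.574  0.005 -0.084] F [ 0.2 -0.2  0.2] w 85.2
[-70.   81.7 120.3] [ 399.1853483  -319.21870782   66.        ]
t 28.57 pos [ 444.5 -316.2  126.3] rot [-1.574  0.005 -0.084] F [ 0.2 -0.2  0.2] w 85.2
shift before turn [-1.37  1.51 -0.04] | turn [ 0.02 -0.03 -0.04] | shift after turn [-1.37  1.51 -0.04]
246 220
```

View pics/s6.png

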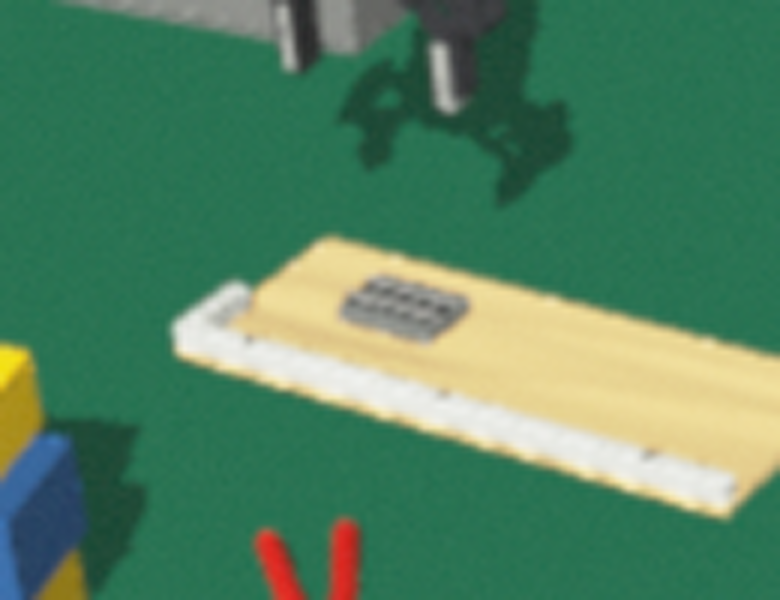

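The piece lies rails up on the bed at about jig (-70, 82). Next I close the fingers and push it into the corner.

Request:
{"api": "apply_moves", "payload": {"targets": [[-0.6,0,0,0,0,0],[-0.6,0,0,0.02,-0.03,-0.04],[0,0.7,0,0,0,0],[0,0.7,0,0,0,0],[0,0.7,0,0,0,0],[0,0.5,0,0,0,0],[0,0.25,0,0,0,0],[0,0,0,0,0,0],[0,0,0,0,0,0]], "jaw": -1}}

```text
clock: 29.8
eef_pos: [400.5, -311.7, 12.7]
tool_rot: [-1.571, -0.005, -0.078]
force: [-0.3, -0.1, -0.1]
width: 0.3
```

```bash
python3 - <<'E'
from h import *
print(injig(st()["eef_pos"]));plan(jig(-51,81,4.5),-4.6,0)
E
```

```text
t 29.8 pos [ 400.5 -311.7   12.7] rot [-1.571 -0.005 -0.078] F [-0.3 -0.1 -0.1] w 0.3
[-114.3   82.6    6.7]
t 29.8 pos [ 400.5 -311.7   12.7] rot [-1.571 -0.005 -0.078] F [-0.3 -0.1 -0.1] w 0.3
shift before turn [ 1.58  0.06 -0.04] | turn [0.   0.01 0.03] | shift after turn [ 1.58  0.06 -0.04]
```

Request:
{"api": "apply_moves", "payload": {"targets": [[0.15,0.06,0,0,0,0],[0.2,0,0,0,0,0],[0.2,0,0,0,0,0],[0.2,0,0,0,0,0],[0.2,0,0,0,0,0],[0.15,0,0,0,0,0],[0.15,0,0,0,0,0],[0.1,0,0,0,0,0],[0.1,0,0,0,0,0],[0,0,0,0,0,0]]}}

```text
clock: 31.05
eef_pos: [457.9, -316.1, 10.0]
tool_rot: [-1.57, -0.004, -0.078]
force: [0.5, 0.3, 0.5]
width: 0.4
```

```bash
python3 - <<'E'
from h import *
print(injig(st()["eef_pos"]));plan(jig(-51,81,4.5),-4.6,0)
E
```

```text
t 31.05 pos [ 457.9 -316.1   10. ] rot [-1.57  -0.004 -0.078] F [0.5 0.3 0.5] w 0.4
[-56.7  82.9   4. ]
t 31.05 pos [ 457.9 -316.1   10. ] rot [-1.57  -0.004 -0.078] F [0.5 0.3 0.5] w 0.4
shift before turn [ 0.14 -0.01 -0.05] | turn [-0.    0.01  0.03] | shift after turn [ 0.14 -0.01 -0.05]
```

Keep pushing in small steps until it contacts the fence.

Request:
{"api": "apply_moves", "payload": {"targets": [[0.05,0,0,0,0,0],[0.05,0,0,0,0,0],[0.05,0,0,0,0,0],[0,0,0,0,0,0]]}}

```text
clock: 31.55
eef_pos: [463.8, -316.5, 10.1]
tool_rot: [-1.57, -0.004, -0.078]
force: [-0.7, -0.1, -0.4]
width: 0.1
```

Request:
{"api": "apply_moves", "payload": {"targets": [[0.04,0,0,0,0,0],[0,0,0,0,0,0]]}}

```text
clock: 31.8
eef_pos: [464.1, -316.6, 9.9]
tool_rot: [-1.57, -0.002, -0.079]
force: [-2.2, -0.1, 1.8]
width: -0.2
```

Request:
{"api": "apply_moves", "payload": {"targets": [[0.04,0,0,0,0,0],[0,0,0,0,0,0]]}}

```text
clock: 32.05
eef_pos: [464.2, -316.7, 9.7]
tool_rot: [-1.571, 0.001, -0.079]
force: [-6.4, 1.5, 3.7]
width: 0.1
```

Request:
{"api": "apply_moves", "payload": {"targets": [[-0.4,0,0,0,0,0],[0,-0.6,0,0,0,0],[0,-0.6,0,0,0,0],[0.3,0,0.7,0,0,0],[0.9,0,0.65,0,0,0],[0,0.6,0,0,0,0],[0,0.58,0,0,0,0],[0,0,0,0,0,0]]}}

```text
clock: 33.05
eef_pos: [502.4, -264.9, 9.8]
tool_rot: [-1.569, -0.002, -0.078]
force: [-0.3, 0.2, -0.2]
width: -0.2
```

```bash
python3 - <<'E'
from h import *
print(injig(st()["eef_pos"]));plan(jig(-19,74,4.5),-4.6,0)
E
```

```text
t 33.05 pos [ 502.4 -264.9    9.8] rot [-1.569 -0.002 -0.078] F [-0.3  0.2 -0.2] w -0.2
[-16.5 137.4   3.8]
t 33.05 pos [ 502.4 -264.9    9.8] rot [-1.569 -0.002 -0.078] F [-0.3  0.2 -0.2] w -0.2
shift before turn [-0.07 -0.02 -1.58] | turn [-0.01  0.02  0.02] | shift after turn [-0.06 -0.02 -1.58]
```

Request:
{"api": "apply_moves", "payload": {"targets": [[-0.06,0,-0.2,0,0,0],[0,0,-0.2,0,0,0],[0,0,-0.2,0,0,0],[0,0,-0.2,0,0,0],[0,0,-0.2,0,0,0],[0,0,-0.2,0,0,0],[0,0,-0.1,0,0,0],[0,0,-0.1,0,0,0],[0,0,0,0,0,0]]}}

```text
clock: 34.17
eef_pos: [495.6, -321.6, 10.7]
tool_rot: [-1.571, -0.003, -0.079]
force: [0.4, 0.6, 0.4]
width: -0.1
```

Request:
{"api": "apply_moves", "payload": {"targets": [[0,0,-0.06,0,0,0],[0,0,-0.04,0,0,0],[0,0,0,0,0,0]]}}

```text
clock: 34.55
eef_pos: [495.6, -325.3, 10.9]
tool_rot: [-1.57, -0.004, -0.079]
force: [0.3, -0.5, 0.5]
width: -0.2
```

Request:
{"api": "apply_moves", "payload": {"targets": [[0,0,-0.04,0,0,0],[0,0,0,0,0,0]]}}

```text
clock: 34.8
eef_pos: [495.5, -326.8, 10.9]
tool_rot: [-1.57, -0.004, -0.079]
force: [0.1, 0.0, -0.3]
width: 0.2
```

Request:
{"api": "apply_moves", "payload": {"targets": [[0,0,-0.04,0,0,0],[0,0,-0.04,0,0,0],[0,0,0,0,0,0]]}}

```text
clock: 35.17
eef_pos: [495.6, -327.8, 10.9]
tool_rot: [-1.567, -0.004, -0.078]
force: [-0.2, 5.2, 1.0]
width: 0.0
```

Request:
{"api": "apply_moves", "payload": {"targets": [[0,0,-0.04,0,0,0],[0,0,-0.04,0,0,0],[0,0,0,0,0,0]]}}

```text
clock: 35.55
eef_pos: [495.6, -328.3, 10.9]
tool_rot: [-1.564, -0.004, -0.076]
force: [-0.4, 9.4, 1.4]
width: -0.2
```

Request:
{"api": "apply_moves", "payload": {"targets": [[0,0,-0.04,0,0,0],[0,0,0,0,0,0]]}}

```text
clock: 35.8
eef_pos: [495.7, -328.5, 10.8]
tool_rot: [-1.562, -0.004, -0.075]
force: [-0.5, 12.4, 2.8]
width: -0.2
```

Request:
{"api": "apply_moves", "payload": {"targets": [[0,0,0.4,0,0,0],[0,-0.6,0,0,0,0],[0,-0.6,0,0,0,0],[-0.75,0,-0.5,0,0,0],[-0.7,0,-0.5,0,0,0],[0,0,-0.45,0,0,0],[0,0.6,0,0,0,0],[0,0.6,0,0,0,0],[0,0,0,0,0,0]]}}

```text
clock: 36.92
eef_pos: [432.5, -371.9, 9.5]
tool_rot: [-1.57, -0.001, -0.078]
force: [0.1, 0.0, 1.3]
width: -0.3
```

Request:
{"api": "apply_moves", "payload": {"targets": [[0.2,0,0,0,0,0],[0.2,0,0,0,0,0],[0.1,0,0,0,0,0],[0.06,0,0,0,0,0],[0,0,0,0,0,0]]}}

```text
clock: 37.55
eef_pos: [456.4, -373.7, 10.9]
tool_rot: [-1.57, -0.004, -0.078]
force: [1.0, 0.9, -0.4]
width: -0.1
```

```bash
python3 - <<'E'
from h import *
print(injig(st()["eef_pos"]))
E
```

```text
t 37.55 pos [ 456.4 -373.7   10.9] rot [-1.57  -0.004 -0.078] F [ 1.   0.9 -0.4] w -0.1
[-53.6  25.3   4.9]
```

Request:
{"api": "apply_moves", "payload": {"targets": [[0.06,0,0,0,0,0],[0.05,0,0,0,0,0],[0.04,0,0,0,0,0],[0,0,0,0,0,0]]}}

```text
clock: 38.05
eef_pos: [459.5, -374.2, 10.5]
tool_rot: [-1.57, 0.001, -0.079]
force: [-5.7, 1.0, 4.4]
width: -0.0
```

Request:
{"api": "apply_moves", "payload": {"targets": [[0.06,0,0,0,0,0],[0,0,0,0,0,0]]}}

```text
clock: 38.3
eef_pos: [459.6, -374.3, 10.2]
tool_rot: [-1.571, 0.006, -0.08]
force: [-10.3, 2.1, 7.0]
width: -0.2
```

Request:
{"api": "apply_moves", "payload": {"targets": [[-0.4,0,0,0,0,0],[-0.4,-0.5,0,0,0,0],[0,-1,0,0,0,0],[0,-1,0,0,0,0],[0,-1,0.5,0,0,0],[0.5,0,1,0,0,0],[0.5,0,1,0,0,0],[0.5,0,1,0,0,0],[0.5,0,1,0,0,0],[0.5,0,1,0,0,0],[0.5,0,1,0,0,0],[0,0,0,0,0,0]], "jaw": 1}}

```text
clock: 39.8
eef_pos: [574.7, -116.6, 152.1]
tool_rot: [-1.566, -0.007, -0.071]
force: [-0.5, -1.2, 0.1]
width: 85.5
```

```bash
python3 - <<'E'
from h import *
st()
i=get_image("top");a=crop("top",430,250,70,50,7,i);b=crop("top",225,195,110,70,7,i)
cv2.imwrite("pics/s7.png",np.concatenate([a,b[:,:][:350,:300]],1) if 0 else np.vstack([cv2.copyMakeBorder(a,0,0,0,b.shape[1]-a.shape[1],cv2.BORDER_CONSTANT),b])[:600] )
cv2.imwrite("pics/s7.png",cv2.resize(np.vstack([cv2.copyMakeBorder(a,0,0,0,b.shape[1]-a.shape[1],cv2.BORDER_CONSTANT),b]),None,fx=5/7,fy=5/7))
E
```

```text
t 39.8 pos [ 574.7 -116.6  152.1] rot [-1.566 -0.007 -0.071] F [-0.5 -1.2  0.1] w 85.5
```

View pics/s7.png

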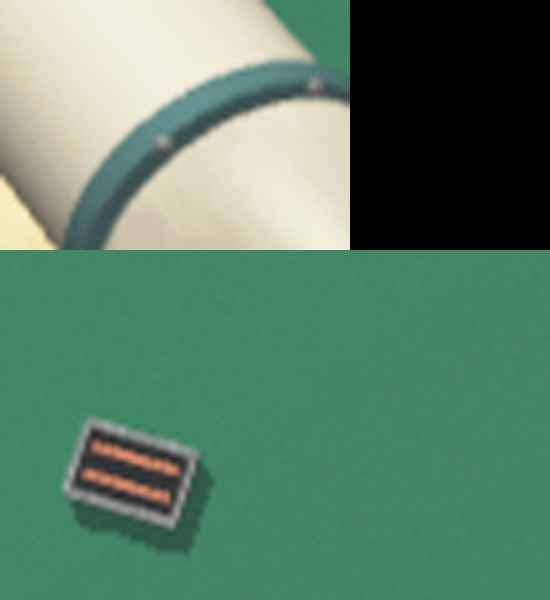

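The top crop shows the second piece still at top (251.7, 239.3), unmoved; the arm hides the jig. On to piece 2.

```bash
python3 - <<'E'
from h import *
plan([560,160,190],-17.3,-45)
print(p2w("top",222,278,6),p2w("top",236,318,10))
E
```

```text
t 39.85 pos [ 573.2 -119.7  151.5] rot [-1.569 -0.005 -0.074] F [-0.3 -1.1 -0.4] w 85.4
shift before turn [-0.85 -0.95  6.95] | turn [-0.66  1.54 -5.57] | shift after turn [-1.01 -2.37  6.58]
[483.4 223.6   6. ] [387.5 187.3  10. ]
```

Request:
{"api": "apply_moves", "payload": {"targets": [[-0.1,-0.13,0.87,0,0,0],[-0.1,-0.13,0.87,0,0,0],[-0.1,-0.13,0.87,0,0,0],[-0.1,-0.13,0.87,0,0,0],[-0.1,-0.13,0.87,0,0,0],[-0.1,-0.1,0.87,0,0,0],[-0.1,-0.1,0.87,0,0,0],[-0.1,-0.1,0.87,0,0,0],[0,0,0,0,0,0]]}}

```text
clock: 40.98
eef_pos: [561.7, 160.4, 190.0]
tool_rot: [-1.568, -0.005, -0.075]
force: [-0.8, -0.5, -0.7]
width: 85.7
```

Request:
{"api": "apply_moves", "payload": {"targets": [[0,0,0,-0.06,0.14,-0.51],[0,0,0,-0.06,0.14,-0.51],[0,0,0,-0.06,0.14,-0.51],[0,0,0,-0.06,0.14,-0.51],[0,0,0,-0.06,0.14,-0.51],[0,0,0,-0.06,0.14,-0.51],[0,0,0,-0.06,0.14,-0.51],[0,0,0,-0.06,0.14,-0.51],[0,0,0,-0.06,0.14,-0.51],[0,0,0,-0.06,0.14,-0.51],[0,0,0,-0.06,0.14,-0.5],[0,0,0,0,0,0]]}}

```text
clock: 42.48
eef_pos: [561.2, 156.8, 188.1]
tool_rot: [-1.577, -0.787, -0.302]
force: [0.6, -0.3, 0.7]
width: 85.7
```

```bash
python3 - <<'E'
from h import *
a=np.radians(-17.3);o=np.array([np.cos(a),np.sin(a),0])
c=np.array([578,154.9,0])
plan(c-40*o+[0,0,60],-17.3,-45)
plan(c+10*o+[0,0,6.5],-17.3,-45)
print(read_state()["qpos"].round(2))
E
```

```text
t 42.48 pos [561.2 156.8 188.1] rot [-1.577 -0.787 -0.302] F [ 0.6 -0.3  0.7] w 85.7
shift before turn [-2.68  1.85  0.09] | turn [0.04 0.   0.01] | shift after turn [-2.68  1.85  0.08]
t 42.48 pos [561.2 156.8 188.1] rot [-1.577 -0.787 -0.302] F [ 0.6 -0.3  0.7] w 85.7
shift before turn [-2.75  3.68  0.1 ] | turn [0.04 0.   0.01] | shift after turn [-2.74  3.68  0.08]
[-0.5   0.58 -0.26  2.31  1.83  0.82 -1.15]
```

Request:
{"api": "apply_moves", "payload": {"targets": [[-0.54,0.37,0.02,0.04,0,0],[-0.54,0.37,0.02,0,0,0],[-0.54,0.37,0.02,0,0,0],[-0.54,0.37,0.02,0,0,0],[-0.54,0.37,0,0,0,0],[0,0.5,0,0,0,0],[0,0.4,0,0,0,0],[0,0.2,0,0,0,0],[0,0,0,0,0,0]]}}

```text
clock: 43.6
eef_pos: [570.9, 158.2, 29.7]
tool_rot: [-1.567, -0.79, -0.307]
force: [0.3, -0.3, 0.3]
width: 85.5
```

```bash
python3 - <<'E'
from h import *
a=np.radians(-17.3);o=np.array([np.cos(a),np.sin(a),0])
c=np.array([578,154.9,0])
plan(c+10*o+[0,0,6.5],-17.3,-45)
print(read_state()["qpos"].round(2))
i=get_image("top");g=cv2.cvtColor(i[195:290,210:300],cv2.COLOR_RGB2HSV)
m=((g[...,0]<12)&(g[...,1]>80)&(g[...,2]>120));ys,xs=np.nonzero(m);print("copper",len(xs),xs.mean()+210,ys.mean()+195)
E
```

```text
t 43.6 pos [570.9 158.2  29.7] rot [-1.567 -0.79  -0.307] F [ 0.3 -0.3  0.3] w 85.5
shift before turn [-0.1   0.72 -0.03] | turn [-0.   -0.02  0.03] | shift after turn [-0.1   0.72 -0.03]
[-0.48  0.98 -0.28  2.31  2.16  1.05 -1.54]
copper 78 250.9871794871795 238.9102564102564
```

Copper is still centred at (251.0, 238.9), where it was before. Closing in.

Request:
{"api": "apply_moves", "payload": {"targets": [[-0.1,0.3,-0.03,0,0,0],[0,0.25,0,0,0,0],[0,0.17,0,0,0,0],[0,0,0,0,0,0]]}}

```text
clock: 44.15
eef_pos: [587.0, 152.1, 5.9]
tool_rot: [-1.568, -0.789, -0.306]
force: [0.4, 0.2, -0.4]
width: 85.5
```

Request:
{"api": "apply_moves", "payload": {"targets": [[0,0,0,0,0,0],[0,0,0,0,0,0],[0,0,0,0,0,0],[0,0,0,0,0,0],[0,0,0,0,0,0],[0,0,0,0,0,0],[0,0,0,0,0,0]], "jaw": -1}}

```text
clock: 45.02
eef_pos: [586.8, 153.0, 7.0]
tool_rot: [-1.566, -0.79, -0.305]
force: [-3.6, 0.4, 5.2]
width: 56.0
```

Request:
{"api": "apply_moves", "payload": {"targets": [[0.3,-0.3,0,0,0,0],[0.5,-0.3,0,0,0,0],[0.5,-0.5,0,0,0,0],[0,0,0,0,0,0]]}}

```text
clock: 45.52
eef_pos: [592.6, 151.3, 76.2]
tool_rot: [-1.564, -0.791, -0.308]
force: [-0.1, 0.9, -0.9]
width: 56.0
```

Request:
{"api": "apply_moves", "payload": {"targets": [[0,0,0,0,0,0.95],[0,0,0,0,0,0.95],[0,0,0,0,0,0.95],[0,0,0,0,0,0.95],[0,0,0,0,0,0.95],[0,0,0,0,0,0.95],[0,0,0,0,0,0.95],[0,0,0,0,0,0.95],[0,0,0,0,0,0.95],[0,0,0,0,0,0.95],[0,0,0,0,0,0.95],[0,0,0,0,0,0.8]]}}

```text
clock: 47.02
eef_pos: [589.4, 133.8, 67.7]
tool_rot: [-1.629, 0.576, -0.355]
force: [0.3, 0.3, -0.2]
width: 55.6
```

```bash
python3 - <<'E'
from h import *
plan([595,150,40],-17.3,45)
print(read_state()["qpos"].round(2))
E
```

```text
t 47.02 pos [589.4 133.8  67.7] rot [-1.629  0.576 -0.355] F [ 0.3  0.3 -0.2] w 55.6
shift before turn [0.37 0.56 0.46] | turn [ 0.17 -0.34  1.49] | shift after turn [0.5  0.48 0.43]
[ 0.16  1.15 -0.7   1.2   0.32  1.46  0.76]
```

Request:
{"api": "apply_moves", "payload": {"targets": [[0,0,0,0.06,-0.11,0.5],[0,0,0,0.06,-0.11,0.5],[0,0,0,0.05,-0.12,0.49],[0,0,0,0,0,0]]}}

```text
clock: 47.52
eef_pos: [588.8, 133.9, 66.2]
tool_rot: [-1.574, 0.783, -0.304]
force: [0.2, 0.9, 0.7]
width: 56.2
```

```bash
python3 - <<'E'
from h import *
plan([590,145,13],-17.3,45)
E
```

```text
t 47.52 pos [588.8 133.9  66.2] rot [-1.574  0.783 -0.304] F [0.2 0.9 0.7] w 56.2
shift before turn [0.9  0.98 0.28] | turn [ 0.01 -0.01  0.02] | shift after turn [0.9  0.98 0.27]
```

Request:
{"api": "apply_moves", "payload": {"targets": [[0.25,0.28,0.09,0,0,0],[0.25,0.28,0.09,0,0,0],[0.2,0.22,0.09,0,0,0],[0.15,0.15,0,0,0,0.02],[0,0,0,0,0,0]]}}

```text
clock: 48.15
eef_pos: [590.5, 145.6, 18.2]
tool_rot: [-1.571, 0.784, -0.3]
force: [-0.9, -0.3, -0.2]
width: 55.3
```

Request:
{"api": "apply_moves", "payload": {"targets": [[0.05,0.05,0,0,0,0],[0,0,0,0,0,0]]}}

```text
clock: 48.4
eef_pos: [591.1, 145.6, 16.5]
tool_rot: [-1.569, 0.782, -0.299]
force: [-0.2, 0.3, -0.4]
width: 55.7
```

Request:
{"api": "apply_moves", "payload": {"targets": [[0.02,0.02,0,0,0,0],[0,0,0,0,0,0]]}}

```text
clock: 48.65
eef_pos: [591.0, 145.7, 15.2]
tool_rot: [-1.57, 0.782, -0.299]
force: [0.4, -0.4, -0.9]
width: 56.1
```

Still above the expected contact height of about 11.

Request:
{"api": "apply_moves", "payload": {"targets": [[0.04,0.04,0,0,0,0],[0.02,0.02,0,0,0,0],[0,0,0,0,0,0]]}}

```text
clock: 49.02
eef_pos: [590.8, 145.8, 11.6]
tool_rot: [-1.57, 0.783, -0.299]
force: [-0.6, 0.5, -0.6]
width: 55.7
```

Request:
{"api": "apply_moves", "payload": {"targets": [[0.015,0.015,0,0,0,0],[0,0,0,0,0,0]]}}

```text
clock: 49.28
eef_pos: [590.9, 145.8, 11.0]
tool_rot: [-1.569, 0.783, -0.299]
force: [0.0, 0.5, 0.5]
width: 56.0
```

Request:
{"api": "apply_moves", "payload": {"targets": [[0.02,0.02,0,0,0,0],[0,0,0,0,0,0]]}}

```text
clock: 49.52
eef_pos: [590.9, 145.9, 11.0]
tool_rot: [-1.569, 0.783, -0.299]
force: [-0.4, -0.5, 5.5]
width: 56.1
```

Request:
{"api": "apply_moves", "payload": {"targets": [[0,0,0,0,0,0],[0,0,0,0,0,0],[0,0,0,0,0,0],[0,0,0,0,0,0],[0,0,0,0,0,0],[0,0,0,0,0,0],[0,0,0,0,0,0],[0,-0.3,0,0,0,0],[-0.3,-0.6,0,0,0,0],[-0.7,-0.6,0,0,0,0],[-0.7,-0.5,0,0,0,0],[-0.3,-0.3,0,0,0,0]], "jaw": 1}}

```text
clock: 51.02
eef_pos: [599.7, 143.5, 134.0]
tool_rot: [-1.567, 0.78, -0.298]
force: [1.0, 0.4, -0.2]
width: 85.4
```

Request:
{"api": "apply_moves", "payload": {"targets": [[0,0,0,0,0,-0.7],[0,0,0,0,0,-0.8],[0,0,0,0,0,-0.8],[0,0,0,0,0,-0.8],[0,0,0,0,0,-0.8],[0,0,0,0,0,-0.8],[0,0,0,0,0,-0.8],[0,0,0,0,0,-0.8],[-0.4,-0.3,0,0,0,-0.7],[-0.4,-0.3,0,0,0,-0.7],[-0.2,0,0,0,0,-0.7],[0,0,0,0,0,-0.7]]}}

```text
clock: 52.52
eef_pos: [558.7, 155.6, 148.4]
tool_rot: [-1.572, -0.471, -0.3]
force: [1.2, -0.6, -0.3]
width: 85.6
```

```bash
python3 - <<'E'
from h import *
c=np.array([591,145.8,0])
a=np.radians(-17.3);o=np.array([np.cos(a),np.sin(a),0])
plan(c-45*o+[0,0,55],-17.3,-45)
plan(c+[0,0,9.5],-17.3,-45)
print(read_state()["qpos"].round(2),w2p("top",[591,145.8,40]),w2p("scene",[591,145.8,20]))
i=get_image("top");s=get_image("scene")
def cop(i,x,y,r=22):
    g=cv2.cvtColor(i[y-r:y+r,x-r:x+r],cv2.COLOR_RGB2HSV);m=((g[...,0]<12)&(g[...,1]>80)&(g[...,2]>100));ys,xs=np.nonzero(m);return len(xs),(xs.mean()+x-r if len(xs) else 0),(ys.mean()+y-r if len(xs) else 0)
print(cop(i,*w2p("top",[591,145.8,40]).astype(int)),cop(s,*w2p("scene",[591,145.8,20]).astype(int)))
cv2.imwrite("pics/dbg_top.png",crop("top",225,195,60,60,8,i));cv2.imwrite("pics/dbg_sc.png",s[...,::-1])
E
```

```text
t 52.52 pos [558.7 155.6 148.4] rot [-1.572 -0.471 -0.3  ] F [ 1.2 -0.6 -0.3] w 85.6
shift before turn [-1.31  1.95  0.01] | turn [ 0.    0.01 -2.25] | shift after turn [-1.85  1.45  0.01]
t 52.52 pos [558.7 155.6 148.4] rot [-1.572 -0.471 -0.3  ] F [ 1.2 -0.6 -0.3] w 85.6
shift before turn [-0.82  3.48  0.01] | turn [ 0.    0.01 -2.25] | shift after turn [-1.86  3.05  0.01]
[-0.47  0.56 -0.07  2.16  1.35  0.39 -0.53] [253.6 231.6] [370.6 276.9]
(0, 0, 0) (59, np.float64(369.59322033898303), np.float64(278.728813559322))
```

Request:
{"api": "apply_moves", "payload": {"targets": [[0,0,0,0,0,-0.56],[0,0,0,0,0,-0.56],[0,0,0,0,0,-0.56],[0,0,0,0,0,-0.56],[-0.6,0,0,0,0,0],[-0.6,0.2,0,0,0,0],[-0.66,0.5,0,0,0,0],[0,0.5,0,0,0,0],[0,0.5,0,0,0,0],[0,0.3,0,0,0,0],[0,0,0,0,0,0]]}}

```text
clock: 54.0
eef_pos: [562.2, 152.1, 38.2]
tool_rot: [-1.576, -0.772, -0.302]
force: [0.3, -1.2, 0.6]
width: 85.3
```

```bash
python3 - <<'E'
from h import *
c=np.array([591,145,0])
plan(c+[0,0,9.5],-17.3,-45)
print(read_state()["qpos"].round(2))
u,v=w2p("scene",[591,145,20]).astype(int)
cv2.imwrite("pics/s8.png",crop("scene",u-45,v-40,90,70,6))
E
```

```text
t 54.0 pos [562.2 152.1  38.2] rot [-1.576 -0.772 -0.302] F [ 0.3 -1.2  0.6] w 85.3
shift before turn [0.03 1.03 0.05] | turn [ 0.04  0.   -0.1 ] | shift after turn [0.02 1.03 0.05]
[-0.59  0.94 -0.12  2.34  2.21  0.93 -1.63]
```

Request:
{"api": "apply_moves", "payload": {"targets": [[0,0.3,0.02,0.04,0,-0.1],[0,0.3,0,0,0,0],[0,0.25,0,0,0,0],[0,0.17,0,0,0,0],[0,0,0,0,0,0]]}}

```text
clock: 54.68
eef_pos: [589.2, 145.0, 9.1]
tool_rot: [-1.571, -0.785, -0.3]
force: [-0.6, 0.5, 0.1]
width: 85.6
```

```bash
python3 - <<'E'
from h import *
c=np.array([591,145,0])
plan(c+[0,0,9.5],-17.3,-45)
u,v=w2p("scene",[591,145,20]).astype(int)
cv2.imwrite("pics/s8.png",crop("scene",u-45,v-40,90,70,6))
E
```

```text
t 54.67 pos [589.2 145.    9.1] rot [-1.571 -0.785 -0.3  ] F [-0.6  0.5  0.1] w 85.6
shift before turn [0.04 0.02 0.01] | turn [-0.01  0.01 -0.  ] | shift after turn [0.04 0.02 0.01]
```

View pics/s8.png

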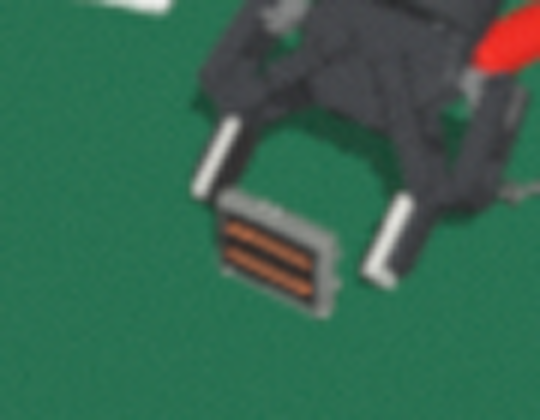

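The piece stands between the fingers, again slightly left of centre, with the wheelset clear on the right. A small shift, then close.

Request:
{"api": "apply_moves", "payload": {"targets": [[0.03,0.02,-0.08,0,0,0],[0,0,0,0,0,0]]}}

```text
clock: 54.98
eef_pos: [589.3, 141.5, 10.0]
tool_rot: [-1.57, -0.785, -0.3]
force: [-0.3, 0.7, -1.1]
width: 85.6
```

Request:
{"api": "apply_moves", "payload": {"targets": [[0,0,0,0,0,0],[0,0,0,0,0,0],[0,0,0,0,0,0],[0,0,0,0,0,0],[0,0,0,0,0,0],[0,0,0,0,0,0],[0,0,0,0,0,0]], "jaw": -1}}

```text
clock: 55.85
eef_pos: [589.5, 142.1, 10.5]
tool_rot: [-1.569, -0.787, -0.3]
force: [-2.6, 0.8, 5.3]
width: 54.4
```

Request:
{"api": "apply_moves", "payload": {"targets": [[0.3,-0.3,0,0,0,0],[0.5,-0.5,0,0,0,0],[0.5,-0.5,0,0,0,0],[0.4,-0.4,0,0,0,0],[0,0,0,0,0,0.6],[0,0,0,0,0,0.6],[0,0,0,0,0,0.6],[0,0,0,0,0,0.6],[0,0,0,0,0,0.6],[0,0,0,0,0,0.6],[0,0,0,0,0,0.6],[0,0,0,0,0,0.6]]}}

```text
clock: 57.35
eef_pos: [589.3, 135.2, 105.2]
tool_rot: [-1.589, -0.214, -0.305]
force: [0.6, -1.1, -1.3]
width: 54.4
```

```bash
python3 - <<'E'
from h import *
plan(jig(-70,150,100),-4.6,0)
print(read_state()["qpos"].round(2))
E
```

```text
t 57.35 pos [589.3 135.2 105.2] rot [-1.589 -0.214 -0.305] F [ 0.6 -1.1 -1.3] w 54.4
shift before turn [ -0.43   0.07 -10.18] | turn [ 0.3  -1.61  1.51] | shift after turn [-2.7  -0.02 -9.83]
[-0.13  0.69 -0.35  1.92  0.78  0.53  0.2 ]
```

Request:
{"api": "apply_moves", "payload": {"targets": [[0,0,0,0.075,-0.4,0.38],[0,0,0,0.075,-0.4,0.38],[0,0,0,0.075,-0.4,0.38],[0,0,0,0.075,-0.4,0.38],[-0.24,0,-0.9,0,0,0],[-0.24,0,-0.9,0,0,0],[-0.24,0,-0.9,0,0,0],[-0.24,0,-0.9,0,0,0],[-0.24,0,-0.9,0,0,0],[-0.24,0,-0.9,0,0,0],[-0.24,0,-0.9,0,0,0],[-0.24,0,-0.9,0,0,0]]}}

```text
clock: 58.85
eef_pos: [488.7, -146.9, 104.8]
tool_rot: [-1.572, -0.001, -0.083]
force: [0.8, -0.3, -0.9]
width: 54.8
```

Request:
{"api": "apply_moves", "payload": {"targets": [[-0.25,0,-0.9,0,0,0],[-0.25,0,-0.9,0,0,0],[-0.25,0,-0.8,0,0,0],[0,0,0,0,0,0.7],[0,0,0,0,0,0.7],[0,0,0,0,0,0.7],[0,0,0,0,0,0.7],[0,0,0,0,0,0.7],[0,0,0,0,0,0.7],[0,0,0,0,0,0.7],[0,0,0,0,0,0.6]]}}

```text
clock: 60.22
eef_pos: [451.1, -246.7, 104.6]
tool_rot: [-1.572, 0.769, -0.083]
force: [0.2, -0.4, -0.4]
width: 54.4
```

```bash
python3 - <<'E'
from h import *
plan(jig(-80,145,10),-4.6,45);print(injig(read_state()["eef_pos"]))
E
```

```text
t 60.23 pos [ 451.1 -246.7  104.6] rot [-1.572  0.769 -0.083] F [ 0.2 -0.4 -0.4] w 54.4
shift before turn [ 1.34  1.78 -0.16] | turn [-0.01 -0.01  0.12] | shift after turn [ 1.37  1.76 -0.16]
[-69.  151.5  98.6]
```

Request:
{"api": "apply_moves", "payload": {"targets": [[0.3,0.4,-0.05,0,0,0.06],[0.3,0.4,-0.05,0,0,0.06],[0.3,0.4,-0.05,0,0,0],[0.2,0.25,0,0,0,0],[0.15,0.15,0,0,0,0],[0.05,0.05,0,0,0,0],[0,0,0,0,0,0]]}}

```text
clock: 61.1
eef_pos: [441.9, -252.1, 21.7]
tool_rot: [-1.572, 0.782, -0.083]
force: [-0.5, 0.7, 0.6]
width: 54.6
```

Request:
{"api": "apply_moves", "payload": {"targets": [[0.04,0.04,0,0,0,0],[0,0,0,0,0,0]]}}

```text
clock: 61.35
eef_pos: [441.7, -252.1, 19.4]
tool_rot: [-1.572, 0.782, -0.083]
force: [0.4, 0.7, -0.3]
width: 54.6
```

Request:
{"api": "apply_moves", "payload": {"targets": [[0.03,0.03,0,0,0,0],[0,0,0,0,0,0]]}}

```text
clock: 61.6
eef_pos: [441.6, -252.1, 17.4]
tool_rot: [-1.572, 0.783, -0.083]
force: [-0.1, 0.5, -0.5]
width: 54.6
```

Request:
{"api": "apply_moves", "payload": {"targets": [[0.03,0.03,0,0,0,0],[0,0,0,0,0,0]]}}

```text
clock: 61.85
eef_pos: [441.5, -252.1, 15.7]
tool_rot: [-1.572, 0.783, -0.083]
force: [-0.3, 0.1, -0.0]
width: 54.2
```

Request:
{"api": "apply_moves", "payload": {"targets": [[0.025,0.025,0,0,0,0],[0,0,0,0,0,0]]}}

```text
clock: 62.1
eef_pos: [441.7, -252.1, 14.9]
tool_rot: [-1.572, 0.783, -0.083]
force: [0.1, -1.6, 3.8]
width: 54.5
```

Request:
{"api": "apply_moves", "payload": {"targets": [[0,0,0,0,0,0],[0,0,0,0,0,0],[0,0,0,0,0,0],[0,0,0,0,0,0],[0,0,0,0,0,0],[0,0,0,0,0,0],[0,0,0,0,0,0],[-0.2,-0.4,0,0,0,0],[-0.4,-0.6,0,0,0,0],[-0.6,-0.6,0,0,0,0],[-0.6,-0.5,0,0,0,0],[0,0,0,0,0,0]], "jaw": 1}}

```text
clock: 63.6
eef_pos: [451.5, -253.0, 127.9]
tool_rot: [-1.574, 0.777, -0.085]
force: [-0.1, -0.0, -0.3]
width: 85.3
```

Request:
{"api": "apply_moves", "payload": {"targets": [[0,0,0,0,0,-0.8],[0,0,0,0,0,-0.8],[0,0,0,0,0,-0.8],[0,0,0,0,0,-0.8],[0,0,0,0,0,-0.8],[0,0,0,0,0,-0.8],[0,0,0,0,0,-0.8],[0,0,0,0,0,0]], "jaw": -1}}

```text
clock: 64.6
eef_pos: [447.3, -253.2, 124.9]
tool_rot: [-1.572, 0.004, -0.084]
force: [0.9, 0.4, 0.4]
width: -0.1
```

```bash
python3 - <<'E'
from h import *
print(injig(st()["eef_pos"]));plan(jig(-116,145,4.5),-4.6,0)
i=get_image("scene");u,v=w2p("scene",jig(-50,90,10)).astype(int)
cv2.imwrite("pics/s9.png",crop("scene",u-60,v-45,120,90,6.5,i))
E
```

```text
t 64.6 pos [ 447.3 -253.2  124.9] rot [-1.572  0.004 -0.084] F [0.9 0.4 0.4] w -0.1
[-72.3 144.7 118.9]
t 64.6 pos [ 447.3 -253.2  124.9] rot [-1.572  0.004 -0.084] F [0.9 0.4 0.4] w -0.1
shift before turn [-1.08  2.86  0.01] | turn [ 0.01 -0.02 -0.03] | shift after turn [-1.09  2.86  0.01]
```

View pics/s9.png

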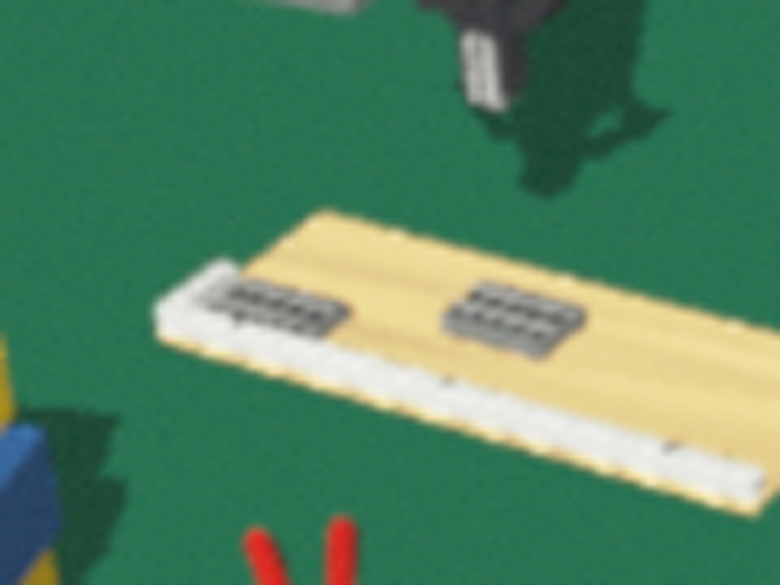

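Both pieces are rails up, with the first in the corner at crop (280,308) and the second at (515,318). Now to push the second.

Request:
{"api": "apply_moves", "payload": {"targets": [[-0.6,0,0,0,0,0],[-0.5,0,0,0,0,0],[0,0.8,0,0,0,0],[0,0.8,0,0,0,0],[0,0.7,0,0,0,0],[0,0.4,0,0,0,0],[0,0.15,0,0,0,0],[0,0,0,0,0,0]]}}

```text
clock: 65.65
eef_pos: [406.8, -249.1, 10.4]
tool_rot: [-1.572, 0.001, -0.082]
force: [-0.5, -0.4, 0.5]
width: -0.1
```

Request:
{"api": "apply_moves", "payload": {"targets": [[0.2,0,0,0,0,0],[0.2,0,0,0,0,0],[0.2,0,0,0,0,0],[0.2,0,0,0,0,0],[0.2,0,0,0,0,0],[0.2,0,0,0,0,0],[0.15,0,0,0,0,0],[0.1,0,0,0,0,0],[0,0,0,0,0,0]]}}

```text
clock: 66.78
eef_pos: [464.0, -253.9, 10.7]
tool_rot: [-1.571, 0.0, -0.083]
force: [-1.0, -0.6, 0.2]
width: 0.3
```

```bash
python3 - <<'E'
from h import *
print(injig(st()["eef_pos"]))
E
```

```text
t 66.78 pos [ 464.  -253.9   10.7] rot [-1.571  0.    -0.083] F [-1.  -0.6  0.2] w 0.3
[-55.7 145.3   4.7]
```

Request:
{"api": "apply_moves", "payload": {"targets": [[0.06,0,0,0,0,0],[0.06,0,0,0,0,0],[0.04,0,0,0,0,0],[0.03,0,0,0,0,0],[0,0,0,0,0,0]]}}

```text
clock: 67.4
eef_pos: [469.2, -254.5, 10.5]
tool_rot: [-1.572, 0.004, -0.083]
force: [-4.8, 0.9, 3.8]
width: 0.1
```

Request:
{"api": "apply_moves", "payload": {"targets": [[-0.4,0,0,0,0,0],[0,-0.6,0,0,0,0],[0,-0.6,0,0,0,0],[0.3,0,0.7,0,0,0],[0.9,0,0.7,0,0,0],[0,0.6,0,0,0,0],[0,0.58,0,0,0,0],[0,0,0,0,0,0]]}}

```text
clock: 68.4
eef_pos: [507.4, -200.8, 10.3]
tool_rot: [-1.571, 0.002, -0.082]
force: [0.6, 0.1, 0.2]
width: 0.7
```

```bash
python3 - <<'E'
from h import *
print(injig(st()["eef_pos"]));plan(jig(-18,133,4.5),-4.6,0)
E
```

```text
t 68.4 pos [ 507.4 -200.8   10.3] rot [-1.571  0.002 -0.082] F [0.6 0.1 0.2] w 0.7
[-16.6 201.7   4.3]
t 68.4 pos [ 507.4 -200.8   10.3] rot [-1.571  0.002 -0.082] F [0.6 0.1 0.2] w 0.7
shift before turn [-0.03 -0.   -1.72] | turn [-0.   -0.01 -0.01] | shift after turn [-0.03 -0.   -1.72]
```

Request:
{"api": "apply_moves", "payload": {"targets": [[-0.03,0,-0.2,0,0,0],[0,0,-0.2,0,0,0],[0,0,-0.2,0,0,0],[0,0,-0.2,0,0,0],[0,0,-0.2,0,0,0],[0,0,-0.2,0,0,0],[0,0,-0.2,0,0,0],[0,0,-0.15,0,0,0],[0,0,-0.1,0,0,0],[0,0,0,0,0,0]]}}

```text
clock: 69.65
eef_pos: [501.8, -267.0, 12.4]
tool_rot: [-1.571, -0.001, -0.083]
force: [0.1, 2.3, 5.5]
width: -0.0
```

Request:
{"api": "apply_moves", "payload": {"targets": [[0,0,-0.04,0,0,0],[0,0,-0.04,0,0,0],[0,0,0,0,0,0]]}}

```text
clock: 70.03
eef_pos: [501.7, -269.5, 12.4]
tool_rot: [-1.57, -0.001, -0.082]
force: [-0.4, 3.7, 6.5]
width: 0.2
```

Request:
{"api": "apply_moves", "payload": {"targets": [[0,0,-0.04,0,0,0],[0,0,-0.04,0,0,0],[0,0,0,0,0,0]]}}

```text
clock: 70.4
eef_pos: [501.4, -272.7, 12.4]
tool_rot: [-1.57, -0.001, -0.082]
force: [0.6, 3.7, 6.4]
width: -0.1
```

```bash
python3 - <<'E'
from h import *
print(injig(st()["eef_pos"]))
E
```

```text
t 70.4 pos [ 501.4 -272.7   12.4] rot [-1.57e+00 -1.00e-03 -8.20e-02] F [0.6 3.7 6.4] w -0.1
[-16.9 129.6   6.4]
```

The fingers rode up by 2 mm with an upward force, so something is odd. I'll back off and look.

Request:
{"api": "apply_moves", "payload": {"targets": [[0,0,0.3,0,0,0],[0,-0.5,0.3,0,0,0],[0,-1,0,0,0,0],[0,-1,0,0,0,0],[0,-1,0.5,0,0,0],[0.7,0,1,0,0,0],[0.7,0,1,0,0,0],[0.7,0,1,0,0,0],[0.5,0,1,0,0,0],[0,0,1,0,0,0],[0,0,0,0,0,0]]}}

```text
clock: 71.78
eef_pos: [624.4, -32.9, 152.9]
tool_rot: [-1.568, -0.0, -0.075]
force: [0.3, 0.3, 0.8]
width: -0.1
```

```bash
python3 - <<'E'
from h import *
st()
i=get_image("scene");j=get_image("top")
u,v=w2p("scene",jig(-30,75,10)).astype(int)
a=crop("scene",u-42,v-32,84,64,8,i)
b=crop("top",420,248,70,40,9.6,j)
cv2.imwrite("pics/s10.png",cv2.resize(np.vstack([a,b]),None,fx=.66,fy=.66));print(a.shape,b.shape,u,v)
E
```

```text
t 71.78 pos [624.4 -32.9 152.9] rot [-1.568 -0.    -0.075] F [0.3 0.3 0.8] w -0.1
(512, 672, 3) (384, 672, 3) 238 224
```

View pics/s10.png

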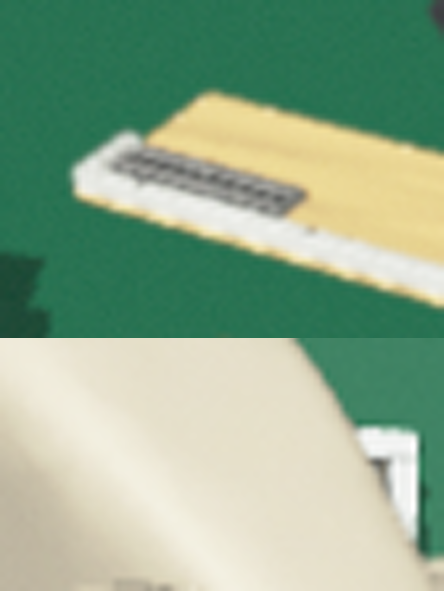

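The scene view shows one continuous row, rails up, along the fence from the stop at crop (112,165) to (300,195). I'll check where the row's end lies numerically.

```bash
python3 - <<'E'
from h import *
i=get_image("scene")
b=cv2.GaussianBlur(i,(0,0),.5)
def prof(x,z,ys):
    p=np.array([w2p("scene",jig(x,y,z)) for y in ys],np.float32)
    c=cv2.remap(b,p[:,0].reshape(1,-1),p[:,1].reshape(1,-1),cv2.INTER_LINEAR)[0].astype(int);return c
ys=list(range(-4,128,3))
for x,z in ((-37,10),(-28,13),(-20,10),(-12,13),(-4,10)):
    c=prof(x,z,ys);print(x,"lum",[f"{y}:{v}" for y,v in zip(ys,c.sum(1)//3)])
    print("   warm",(c[:,0]-c[:,2]).tolist())
E
```

```text
-37 lum ['-4:187', '-1:197', '2:197', '5:182', '8:163', '11:153', '14:169', '17:178', '20:178', '23:175', '26:175', '29:177', '32:177', '35:174', '38:172', '41:173', '44:178', '47:184', '50:181', '53:178', '56:172', '59:169', '62:171', '65:170', '68:169', '71:173', '74:178', '77:175', '80:174', '83:172', '86:173', '89:172', '92:171', '95:172', '98:175', '101:179', '104:177', '107:175', '110:175', '113:173', '116:171', '119:171', '122:172', '125:177']
   warm [0, 1, 2, 4, 13, 31, 51, 61, 60, 58, 59, 62, 63, 59, 56, 57, 58, 59, 52, 54, 56, 61, 61, 53, 55, 59, 63, 55, 55, 58, 61, 55, 54, 56, 60, 63, 56, 58, 60, 60, 57, 56, 58, 70]
-28 lum ['-4:163', '-1:195', '2:207', '5:206', '8:198', '11:191', '14:173', '17:158', '20:155', '23:158', '26:157', '29:154', '32:156', '35:155', '38:151', '41:151', '44:151', '47:154', '50:157', '53:161', '56:161', '59:162', '62:160', '65:153', '68:150', '71:148', '74:147', '77:147', '80:151', '83:153', '86:155', '89:155', '92:154', '95:153', '98:150', '101:152', '104:155', '107:158', '110:158', '113:156', '116:152', '119:148', '122:147', '125:145']
   warm [
[... 1257 characters left out ...]
 4, 5, 5, 5, 3, 3, 3, 3, 4, 4, 3, 3, 3, 4, 4, 3, 4, 3, 3, 3, 4, 4, 4, 4, 5, 5, 4, 4, 3, 3, 4, 4, 3, 3, 4]
-4 lum ['-4:210', '-1:220', '2:218', '5:209', '8:195', '11:182', '14:169', '17:158', '20:160', '23:165', '26:160', '29:148', '32:141', '35:143', '38:147', '41:153', '44:158', '47:160', '50:163', '53:166', '56:167', '59:163', '62:159', '65:164', '68:166', '71:164', '74:160', '77:167', '80:176', '83:177', '86:171', '89:172', '92:168', '95:163', '98:160', '101:167', '104:168', '107:165', '110:174', '113:174', '116:170', '119:162', '122:162', '125:163']
   warm [0, 3, 4, 5, 5, 5, 4, 4, 4, 5, 4, 3, 4, 4, 4, 4, 4, 4, 4, 4, 5, 4, 5, 5, 4, 4, 4, 4, 4, 4, 4, 4, 4, 4, 4, 4, 6, 5, 4, 5, 5, 3, 4, 5]
```

```bash
python3 - <<'E'
from h import *
plan([514,310,130],-1.8,0)
E
```

```text
t 71.92 pos [624.1 -39.9 151.9] rot [-1.573e+00  1.000e-03 -8.300e-02] F [ 0.5 -0.5  0.6] w 0.1
shift before turn [-3.47  0.53  8.49] | turn [ 0.01 -0.37 -0.  ] | shift after turn [-3.03  0.55  8.66]
```

Request:
{"api": "apply_moves", "payload": {"targets": [[-0.38,0,0.94,0,-0.05,0],[-0.38,0,0.94,0,-0.05,0],[-0.38,0,0.94,0,-0.05,0],[-0.38,0,0.94,0,-0.05,0],[-0.38,0,0.94,0,-0.05,0],[-0.38,0,0.94,0,-0.05,0],[-0.38,0,0.94,0,-0.05,0],[-0.38,0,0.94,0,0,0],[-0.38,0,0.94,0,0,0],[0,0,0,0,0,0]]}}

```text
clock: 73.18
eef_pos: [505.3, 309.5, 152.0]
tool_rot: [-1.569, 0.001, -0.03]
force: [0.1, -0.7, -0.6]
width: -0.1
```

```bash
python3 - <<'E'
from h import *
plan([514,310,130],-1.8,0)
j=get_image("top");i=get_image("scene")
cv2.imwrite("pics/jt.png",j[...,::-1]);cv2.imwrite("pics/js.png",i[...,::-1])
b=j
def prof(x,z,ys):
    p=np.array([w2p("top",jig(x,y,z)) for y in ys],np.float32)
    return cv2.remap(b,p[:,0].reshape(1,-1),p[:,1].reshape(1,-1),cv2.INTER_LINEAR)[0].astype(int)
ys=list(range(-4,136,2))
for x in (-36,-20,-4):
    c=prof(x,13,ys);print(x,[f"{y}:{v}/{w}" for y,v,w in zip(ys,c.sum(1)//3,c[:,0]-c[:,2])])
def profx(y,z,xs):
    p=np.array([w2p("top",jig(x,y,z)) for x in xs],np.float32)
    return cv2.remap(b,p[:,0].reshape(1,-1),p[:,1].reshape(1,-1),cv2.INTER_LINEAR)[0].astype(int)
xs=list(range(-52,12,2))
for y in (10,29,48,68,87,106):
    c=profx(y,10,xs);print(y,[f"{x}:{v}/{w}" for x,v,w in zip(xs,c.sum(1)//3,c[:,0]-c[:,2])])
E
```

```text
t 73.17 pos [505.3 309.5 152. ] rot [-1.569e+00  1.000e-03 -3.000e-02] F [ 0.1 -0.7 -0.6] w -0.1
shift before turn [0.22 0.55 0.02] | turn [-0.01  0.01 -0.  ] | shift after turn [0.22 0.55 0.02]
-36 ['-4:241/1', '-2:218/1', '0:184/5', '2:154/14', '4:152/15', '6:143/4', '8:134/0', '10:134/-2', '12:143/-1', '14:155/0', '16:157/-1', '18:147/-2', '20:142/-1', '22:144/0', '24:154/-1', '26:151/-1', '28:151/-1', '30:144/-1', '32:137/-1', '34:142/-1', '36:151/-1', '38:154/-1', '40:130/-1', '42:130/-1', '44:137/-2', '46:146/-2', '48:157/-2', '50:159/-2', '52:159/-1', '54:147/-2', '56:144/-2', '58:149/0', '60:159/0', '62:134/0', '64:134/0', '66:133/-1', '68:135/-1', '70:139/-1', '72:153/-2', '74:157/-2', '76:147/-2', '78:137/-1', '80:138/0', '82:151/-1', '84:159/-1', '86:156/0', '88:149/-1', '90:146/-1', '92:143/-1', '94:145/-1', '96:154/-1', '98:150/-2', '100:123/-1', '102:117/0', '104:130/-2', '106:151/-2', '108:159/-1', '110:157/0', '112:150/0', '114:143/-1', '116:145/-1', '118:155/1', '120:128/12', '122:188/57', '124:209/66', '126:213/64', '128:213/65', '130:213/65', '132:214/64', '134:214
[... 3621 characters left out ...]
2:87/0', '-30:127/0', '-28:157/1', '-26:157/0', '-24:130/-1', '-22:115/-2', '-20:120/-1', '-18:120/0', '-16:113/-1', '-14:128/1', '-12:171/2', '-10:184/2', '-8:147/0', '-6:130/-2', '-4:127/-1', '-2:127/1', '0:126/1', '2:201/0', '4:232/0', '6:243/1', '8:240/0', '10:221/-5']
106 ['-52:222/53', '-50:207/67', '-48:167/63', '-46:161/62', '-44:158/61', '-42:148/53', '-40:133/29', '-38:135/-1', '-36:151/-1', '-34:144/-1', '-32:132/-1', '-30:142/0', '-28:181/1', '-26:187/2', '-24:155/-1', '-22:148/-1', '-20:149/-2', '-18:145/-2', '-16:132/-1', '-14:135/-1', '-12:165/0', '-10:176/0', '-8:167/0', '-6:147/-1', '-4:139/-1', '-2:120/-1', '0:173/1', '2:224/2', '4:242/0', '6:243/0', '8:244/1', '10:224/-1']
```

The profiles show the row is flush with the fence, but there may be a small gap at the stop. I'll take one enlarged look.

```bash
python3 - <<'E'
import cv2,numpy as np
a=cv2.imread("pics/jt.png")[255:290,425:492];b=cv2.imread("pics/js.png")[200:245,205:265]
A=cv2.resize(a,None,fx=11.5,fy=11.5,interpolation=cv2.INTER_CUBIC);
B=cv2.resize(b,None,fx=4.4,fy=4.4,interpolation=cv2.INTER_CUBIC)
A=A[:400,:770];B=cv2.copyMakeBorder(B,0,0,0,A.shape[1]-B.shape[1],cv2.BORDER_CONSTANT)
cv2.imwrite("pics/v16.png",np.vstack([A,B])[:600]);print(A.shape,B.shape)
E
```

```text
(400, 770, 3) (198, 770, 3)
```

View pics/v16.png

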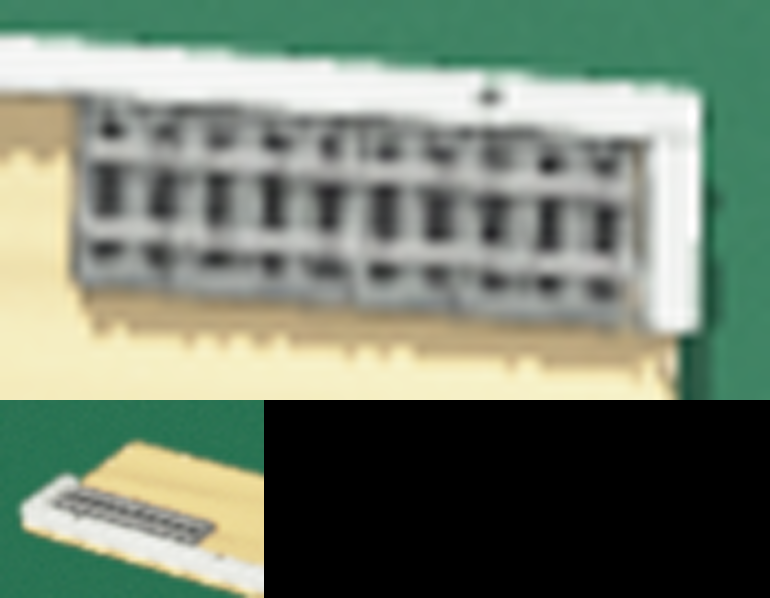

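The crop shows a thin gap between the first piece and the end stop, around crop x 632–648, while the joint between the two pieces and the fence side look tight. The last push was simply still sliding the row. I'll go back and push the row home.

```bash
python3 - <<'E'
from h import *
plan(jig(-20,145,60),-4.6,0);plan(jig(-20,145,60),-4.6,0)
E
```

```text
t 73.28 pos [507.3 305.1 151.3] rot [-1.573  0.    -0.035] F [-0.6 -0.2 -0.5] w -0.1
shift before turn [  0.3    2.16 -14.05] | turn [ 0.01  0.32 -0.  ] | shift after turn [  0.93   2.13 -14.02]
t 73.28 pos [507.3 305.1 151.3] rot [-1.573  0.    -0.035] F [-0.6 -0.2 -0.5] w -0.1
shift before turn [  0.3    2.16 -14.05] | turn [ 0.01  0.32 -0.  ] | shift after turn [  0.93   2.13 -14.02]
```

Request:
{"api": "apply_moves", "payload": {"targets": [[0.08,0,-1,0,0.32,0],[0.08,0,-1,0,0,0],[0.08,0,-1,0,0,0],[0.08,0,-1,0,0,0],[0.08,0,-1,0,0,0],[0.08,0,-1,0,0,0],[0.08,0,-1,0,0,0],[0.08,0,-1,0,0,0],[0.08,0,-1,0,0,0],[0.07,0,-1,0,0,0],[0.07,0,-1,0,0,0],[0.07,0,-1,0,0,0]]}}

```text
clock: 74.78
eef_pos: [506.5, -178.9, 151.4]
tool_rot: [-1.573, 0.001, -0.083]
force: [-0.0, 0.5, 0.3]
width: -0.3
```

Request:
{"api": "apply_moves", "payload": {"targets": [[0,0.5,-0.9,0,0,0],[0,0.8,-0.9,0,0,0],[0,0.8,0,0,0,0],[0,0,0,0,0,0]]}}

```text
clock: 75.28
eef_pos: [499.0, -248.6, 65.6]
tool_rot: [-1.571, 0.006, -0.082]
force: [-0.4, -0.2, -0.0]
width: -0.0
```

```bash
python3 - <<'E'
from h import *
print(injig(st()["eef_pos"]));plan(jig(-20,145,4),-4.6,0)
E
```

```text
t 75.28 pos [ 499.  -248.6   65.6] rot [-1.571  0.006 -0.082] F [-0.4 -0.2 -0. ] w -0.0
[-21.2 153.4  59.6]
t 75.28 pos [ 499.  -248.6   65.6] rot [-1.571  0.006 -0.082] F [-0.4 -0.2 -0. ] w -0.0
shift before turn [ 0.04  1.39 -0.21] | turn [ 0.   -0.01 -0.04] | shift after turn [ 0.03  1.39 -0.21]
```

Request:
{"api": "apply_moves", "payload": {"targets": [[0.03,0.6,0,0,0,0],[0,0.5,0,0,0,0],[0,0.25,0,0,0,0],[0,0,-0.15,0,0,0],[0,0,-0.1,0,0,0],[0,0,-0.1,0,0,0],[0,0,0,0,0,0]]}}

```text
clock: 76.15
eef_pos: [502.3, -261.5, 13.8]
tool_rot: [-1.572, -0.0, -0.08]
force: [-0.5, 0.4, -0.2]
width: -0.1
```

Request:
{"api": "apply_moves", "payload": {"targets": [[0,0,-0.08,0,0,0],[0,0,-0.06,0,0,0],[0,0,0,0,0,0]]}}

```text
clock: 76.53
eef_pos: [501.7, -266.6, 13.5]
tool_rot: [-1.571, 0.001, -0.079]
force: [-0.1, -0.5, -0.2]
width: -0.3
```

Request:
{"api": "apply_moves", "payload": {"targets": [[0,0,-0.06,0,0,0],[0,0,-0.04,0,0,0],[0,0,0,0,0,0]]}}

```text
clock: 76.9
eef_pos: [501.4, -270.4, 13.4]
tool_rot: [-1.571, 0.001, -0.079]
force: [0.4, -0.4, 0.1]
width: -0.3
```

Request:
{"api": "apply_moves", "payload": {"targets": [[0,0,-0.04,0,0,0],[0,0,-0.04,0,0,0],[0,0,0,0,0,0]]}}

```text
clock: 77.28
eef_pos: [501.3, -273.6, 13.5]
tool_rot: [-1.571, 0.0, -0.079]
force: [0.7, -0.6, 0.1]
width: 0.1
```

```bash
python3 - <<'E'
from h import *
print(injig(st()["eef_pos"]))
E
```

```text
t 77.28 pos [ 501.3 -273.6   13.5] rot [-1.571  0.    -0.079] F [ 0.7 -0.6  0.1] w 0.1
[-16.9 128.7   7.5]
```

Request:
{"api": "apply_moves", "payload": {"targets": [[0,0.06,-0.04,0,0,0],[0,0,-0.04,0,0,0],[0,0,0,0,0,0]]}}

```text
clock: 77.65
eef_pos: [501.7, -274.2, 12.0]
tool_rot: [-1.569, -0.0, -0.077]
force: [-2.6, 5.0, 9.6]
width: -0.3
```

Request:
{"api": "apply_moves", "payload": {"targets": [[0,0,-0.04,0,0,0],[0,0,-0.04,0,0,0],[0,0,0,0,0,0]]}}

```text
clock: 78.03
eef_pos: [501.5, -276.0, 12.0]
tool_rot: [-1.567, -0.0, -0.076]
force: [-2.2, 7.3, 10.3]
width: -0.1
```

Request:
{"api": "apply_moves", "payload": {"targets": [[0,0,-0.04,0,0,0],[0,0,-0.04,0,0,0],[0,0,0,0,0,0]]}}

```text
clock: 78.4
eef_pos: [501.5, -276.1, 12.0]
tool_rot: [-1.563, -0.0, -0.075]
force: [-2.0, 13.2, 10.3]
width: 0.1
```

The row has come up hard: 13 N with no further motion. The upward force is the finger shoulder resting on the railheads. I'll lift straight up so nothing gets dragged back.

Request:
{"api": "apply_moves", "payload": {"targets": [[0,-0.15,0,0,0,0],[0,-0.5,0,0,0,0],[0,-1,0,0,0,0],[0,-1,0.3,0,0,0],[0,-0.8,1,0,0,0],[0,0,1,0,0,0],[0,0,1,0,0,0],[0,0,1,0,0,0],[0,0,1,0,0,0],[0,0,1,0,0,0],[0,0,1,0,0,0],[0,0,1,0,0,0]]}}

```text
clock: 79.9
eef_pos: [526.7, 49.0, 148.9]
tool_rot: [-1.572, 0.0, -0.079]
force: [-0.5, -0.7, 0.2]
width: 0.2
```

Request:
{"api": "apply_moves", "payload": {"targets": [[0,0,1,0,-0.3,0],[0,0,1,0,0,0],[0,0,1,0,0,0],[0,0,1,0,0,0],[0,0,0,0,0,0]]}}

```text
clock: 80.53
eef_pos: [533.6, 212.3, 149.2]
tool_rot: [-1.568, -0.0, -0.031]
force: [0.0, -0.8, -0.2]
width: 0.1
```

```bash
cat > chk.py <<'E'
from h import *
st()
j=get_image("top");cv2.imwrite("pics/jt2.png",j[...,::-1])
def P(b,pts):
    p=np.array([w2p("top",q) for q in pts],np.float32)
    return cv2.remap(b,p[:,0].reshape(1,-1),p[:,1].reshape(1,-1),cv2.INTER_LINEAR)[0].astype(int)
old=cv2.imread("pics/jt.png")[...,::-1].copy()
for nm,b in (("old",old),("new",j)):
    for x in (-36,-20,-4):
        for ys in (np.arange(-3,13,1.),np.arange(114,126,1.)):
            c=P(b,[jig(x,y,13) for y in ys]);print(nm,x,int(ys[0]),"lum",(c.sum(1)//3).tolist(),"warm",(c[:,0]-c[:,2]).tolist())
for y in (10,48,68,106):
    c=P(j,[jig(x,y,10) for x in range(-46,8,2)]);print(y,(c[:,0]-c[:,2]).tolist()[:8],(c.sum(1)//3).tolist()[-8:])
E
python3 chk.py
```

```text
t 80.53 pos [533.6 212.3 149.2] rot [-1.568 -0.    -0.031] F [ 0.  -0.8 -0.2] w 0.1
old -36 -3 lum [236, 218, 201, 184, 168, 154, 154, 152, 147, 143, 138, 134, 130, 134, 138, 143] warm [0, 1, 1, 5, 9, 14, 15, 15, 10, 4, 1, 0, -2, -2, -1, -1]
old -36 114 lum [143, 145, 145, 152, 155, 141, 128, 150, 188, 205, 209, 213] warm [-1, -2, -1, -1, 1, 6, 12, 30, 57, 67, 66, 64]
old -20 -3 lum [240, 222, 199, 170, 147, 124, 137, 150, 145, 122, 98, 76, 58, 74, 98, 121] warm [0, 0, 1, 3, 7, 10, 8, 4, 1, 0, -1, -1, -1, -1, -1, -1]
old -20 114 lum [65, 79, 93, 114, 135, 150, 157, 167, 188, 208, 214, 217] warm [-1, -1, -1, -1, 0, 12, 25, 40, 50, 61, 62, 60]
old -4 -3 lum [243, 234, 213, 192, 160, 130, 121, 129, 135, 123, 110, 112, 116, 120, 120, 119] warm [0, 0, -1, 0, 7, 14, 13, 8, 1, 0, -1, -2, -2, -2, -1, -1]
old -4 114 lum [104, 110, 126, 130, 126, 122, 124, 128, 133, 144, 153, 155] warm [-1, -1, -1, -1, -1, 0, 13, 26, 37, 47, 57, 59]
new -36 -3 lum [237, 220, 202, 189, 177, 166, 153, 142, 138, 134, 131, 135, 139, 147, 152, 152] warm [0, 0, 1, 0, 1, 0, 0, -1, 0, 0, 0, -1, -1, -1, 0, -1]
new -36 
[... 288 characters left out ...]
um [79, 75, 73, 104, 135, 137, 123, 121, 161, 200, 212, 217] warm [-3, -2, -2, -2, -2, -1, -1, 6, 33, 59, 63, 60]
new -4 -3 lum [243, 231, 204, 176, 158, 141, 128, 115, 104, 103, 103, 118, 135, 149, 144, 141] warm [0, 0, -1, -1, -1, -1, -1, -2, -2, -2, -3, -2, -3, -2, -1, -1]
new -4 114 lum [115, 118, 126, 133, 141, 149, 134, 120, 120, 135, 149, 154] warm [2, 2, 2, 1, 1, 1, 7, 12, 22, 38, 54, 57]
10 [63, 60, 51, 29, 1, -1, -1, -1] [171, 152, 147, 131, 169, 226, 242, 241]
48 [64, 62, 51, 28, 1, -2, -2, -2] [157, 136, 142, 137, 163, 208, 236, 242]
68 [63, 58, 48, 17, 3, 0, -1, -1] [101, 100, 126, 132, 165, 225, 244, 243]
106 [63, 56, 39, 11, 0, 0, 0, 0] [157, 142, 137, 119, 173, 224, 242, 243]
```

```bash
python3 - <<'E'
from h import *
old=cv2.imread("pics/jt.png")[...,::-1].copy();new=cv2.imread("pics/jt2.png")[...,::-1].copy()
def P(b,pts):
    p=np.array([w2p("top",q) for q in pts],np.float32)
    return cv2.remap(b,p[:,0].reshape(1,-1),p[:,1].reshape(1,-1),cv2.INTER_CUBIC)[0].astype(int)
ys=np.arange(46,76,1.)
for nm,b in (("old",old),("new",new)):
    for x in (-38,-27.5,-20,-11.5,-4):
        c=P(b,[jig(x,y,13) for y in ys]);print(nm,x,(c.sum(1)//3).tolist(),"warm",(c[:,0]-c[:,2]).max(),ys[(c[:,0]-c[:,2]).argmax()])
# sleeper dip positions
    yy=np.arange(4,122,.5);c=P(b,[jig(-20,y,13) for y in yy]).sum(1)/3
    from scipy.signal import find_peaks
    k,_=find_peaks(-np.convolve(c,np.ones(7)/7,"same"),distance=14);print(nm,"dips",yy[k])
E
```

```text
old -38 [135, 135, 139, 139, 141, 147, 151, 153, 154, 153, 154, 155, 158, 159, 151, 140, 131, 134, 144, 150, 151, 151, 148, 144, 141, 139, 138, 140, 140, 138] warm 5 63.0
old -27.5 [186, 188, 191, 192, 194, 193, 192, 184, 174, 165, 161, 167, 173, 176, 180, 191, 199, 198, 184, 171, 163, 160, 164, 172, 182, 188, 192, 194, 193, 191] warm 4 48.0
old -20 [77, 108, 147, 163, 163, 151, 131, 104, 77, 61, 60, 73, 99, 125, 147, 164, 168, 155, 127, 97, 66, 52, 58, 83, 116, 137, 151, 162, 164, 151] warm 0 50.0
old -11.5 [174, 180, 186, 188, 188, 189, 186, 184, 184, 183, 184, 187, 188, 183, 178, 176, 179, 181, 176, 167, 162, 161, 163, 167, 175, 179, 180, 185, 188, 184] warm 4 57.0
old -4 [112, 118, 136, 148, 154, 150, 139, 126, 116, 113, 115, 128, 138, 136, 126, 123, 137, 148, 140, 122, 113, 113, 120, 134, 149, 154, 148, 138, 141, 145] warm 1 46.0
old dips [  9.   21.   32.5  44.5  55.5  67.   79.   90.5 102.5 113.5]
new -38 [137, 135, 139, 139, 140, 145, 148, 151, 154, 155, 156, 154, 145, 133, 122, 121, 127, 137, 148, 157, 160, 162, 161, 159, 156, 155, 154, 154, 152, 149] warm 39 62.0
new -27.5 [194, 195, 194, 191, 187, 185, 185, 179, 178, 174, 164, 156, 148, 140, 139, 154, 173, 181, 175, 167, 159, 155, 154, 154, 164, 178, 188, 193, 192, 191] warm 29 60.0
new -20 [156, 168, 162, 139, 108, 77, 54, 50, 70, 103, 127, 127, 131, 137, 143, 148, 149, 143, 133, 116, 93, 74, 61, 55, 66, 98, 142, 164, 168, 158] warm 38 61.0
new -11.5 [186, 188, 189, 187, 184, 184, 182, 182, 189, 194, 186, 160, 138, 126, 128, 142, 166, 189, 199, 195, 186, 175, 167, 167, 171, 179, 186, 195, 199, 196] warm 38 61.0
new -4 [132, 135, 138, 141, 141, 136, 125, 115, 119, 136, 145, 127, 107, 106, 115, 127, 134, 137, 135, 129, 126, 127, 131, 137, 144, 145, 140, 135, 143, 151] warm 37 61.0
new dips [  6.   18.   29.5  41.   52.5  68.5  79.5  91.5 103.  115. ]
```

The sleeper spacing shows piece 1 is now at the stop, but piece 2 was dragged back by about 4 mm because the finger shoulder was resting on its rails. Fix: press piece 2 to the fence again, then push with the fingertips higher (TCP z ≈ 14), so only the tip touches.

```bash
python3 - <<'E'
from h import *
plan(jig(-75,90,70),-4.6,0);print(jig(-75,90,70))
E
```

```text
t 80.58 pos [533.8 209.3 148.8] rot [-1.571  0.    -0.034] F [-0.2 -1.2  0. ] w -0.2
shift before turn [ -1.9    1.82 -12.99] | turn [ 0.    0.33 -0.  ] | shift after turn [ -1.29   1.82 -13.06]
[ 440.25948731 -307.47498161   76.        ]
```

Request:
{"api": "apply_moves", "payload": {"targets": [[-0.1,0,-1,0,0.33,0],[-0.1,0,-1,0,0,0],[-0.1,0,-1,0,0,0],[-0.1,0,-1,0,0,0],[-0.1,0,-1,0,0,0],[-0.1,0,-1,0,0,0],[-0.1,0,-1,0,0,0],[-0.1,0,-1,0,0,0],[-0.1,0,-1,0,0,0],[-0.1,0,-1,0,0,0],[-0.1,0,-1,0,0,0],[-0.1,0,-1,0,0,0]]}}

```text
clock: 82.08
eef_pos: [446.5, -269.8, 149.0]
tool_rot: [-1.573, 0.002, -0.085]
force: [0.6, 0.3, -0.0]
width: 0.2
```

Request:
{"api": "apply_moves", "payload": {"targets": [[-0.1,0.5,-0.9,0,0,0],[0,0.6,0,0,0,0],[0,0.6,0,0,0,0],[0,0,0,0,0,0]]}}

```text
clock: 82.58
eef_pos: [438.8, -303.2, 79.7]
tool_rot: [-1.571, 0.005, -0.085]
force: [-0.2, -0.3, 0.2]
width: -0.2
```

```bash
python3 - <<'E'
from h import *
print(injig(st()["eef_pos"]));plan(jig(-75,89,5),-4.6,0)
E
```

```text
t 82.58 pos [ 438.8 -303.2   79.7] rot [-1.571  0.005 -0.085] F [-0.2 -0.3  0.2] w -0.2
[-76.8  94.1  73.7]
t 82.58 pos [ 438.8 -303.2   79.7] rot [-1.571  0.005 -0.085] F [-0.2 -0.3  0.2] w -0.2
shift before turn [ 0.05  1.72 -0.13] | turn [-0.   -0.03 -0.03] | shift after turn [ 0.04  1.72 -0.13]
```

Request:
{"api": "apply_moves", "payload": {"targets": [[0,0.8,-0.1,0,0,0],[0,0.7,0,0,0,0],[0,0.2,0,0,0,0],[0.2,0,0,0,0,0],[0.2,0,0,0,0,0],[0.1,0,0,0,0,0],[0.06,0,0,0,0,0],[0,0,0,0,0,0]]}}

```text
clock: 83.58
eef_pos: [463.6, -308.4, 13.3]
tool_rot: [-1.572, 0.0, -0.083]
force: [0.9, 0.2, -0.0]
width: 0.2
```

```bash
python3 - <<'E'
from h import *
print(injig(st()["eef_pos"]))
E
```

```text
t 83.58 pos [ 463.6 -308.4   13.3] rot [-1.572  0.    -0.083] F [ 0.9  0.2 -0. ] w 0.2
[-51.7  91.    7.3]
```

Request:
{"api": "apply_moves", "payload": {"targets": [[0.03,0,0,0,0,0],[0.03,0,0,0,0,0],[0,0,0,0,0,0]]}}

```text
clock: 83.95
eef_pos: [464.8, -308.4, 12.9]
tool_rot: [-1.571, 0.003, -0.083]
force: [-2.8, 1.0, 1.3]
width: 0.0
```

Request:
{"api": "apply_moves", "payload": {"targets": [[0.04,0,0,0,0,0],[0,0,0,0,0,0]]}}

```text
clock: 84.2
eef_pos: [465.0, -308.3, 12.8]
tool_rot: [-1.571, 0.005, -0.083]
force: [-5.9, 1.7, 3.8]
width: 0.1
```

Request:
{"api": "apply_moves", "payload": {"targets": [[-0.1,0,0,0,0,0],[-0.4,0,0,0,0,0],[0,-0.6,0,0,0,0],[0,-0.6,0,0,0,0],[0.4,0,0.7,0,0,0],[0.9,0,0.7,0,0,0],[0,0.6,0,0,0,0],[0,0.5,0,0,0,0],[0,0,0,0,0,0]]}}

```text
clock: 85.32
eef_pos: [502.4, -255.6, 15.4]
tool_rot: [-1.571, 0.004, -0.083]
force: [-0.6, 0.1, -0.9]
width: 0.1
```

```bash
python3 - <<'E'
from h import *
print(injig(st()["eef_pos"]));plan(jig(-18,128,8),-4.6,0)
E
```

```text
t 85.33 pos [ 502.4 -255.6   15.4] rot [-1.571  0.004 -0.083] F [-0.6  0.1 -0.9] w 0.1
[-17.2 146.7   9.4]
t 85.33 pos [ 502.4 -255.6   15.4] rot [-1.571  0.004 -0.083] F [-0.6  0.1 -0.9] w 0.1
shift before turn [-0.02  0.04 -0.47] | turn [ 0.   -0.02 -0.03] | shift after turn [-0.02  0.04 -0.47]
```

Request:
{"api": "apply_moves", "payload": {"targets": [[0,0.03,-0.15,0,0,0],[0,0,-0.1,0,0,0],[0,0,-0.1,0,0,0],[0,0,-0.05,0,0,0],[0,0,0,0,0,0]]}}

```text
clock: 85.95
eef_pos: [502.6, -271.7, 16.0]
tool_rot: [-1.572, 0.0, -0.083]
force: [0.0, 0.2, 1.5]
width: -0.1
```

Request:
{"api": "apply_moves", "payload": {"targets": [[0,0,-0.05,0,0,0],[0,0,-0.03,0,0,0],[0,0,0,0,0,0]]}}

```text
clock: 86.32
eef_pos: [502.3, -274.7, 15.9]
tool_rot: [-1.571, 0.001, -0.083]
force: [0.2, -0.2, 0.1]
width: 0.0
```

Request:
{"api": "apply_moves", "payload": {"targets": [[0,0,-0.04,0,0,0],[0,0,0,0,0,0]]}}

```text
clock: 86.58
eef_pos: [502.2, -275.9, 15.9]
tool_rot: [-1.571, 0.001, -0.082]
force: [-0.2, 1.6, -0.2]
width: 0.0
```

Request:
{"api": "apply_moves", "payload": {"targets": [[0,0,-0.04,0,0,0],[0,0,0,0,0,0]]}}

```text
clock: 86.82
eef_pos: [502.1, -276.2, 15.8]
tool_rot: [-1.569, 0.001, -0.082]
force: [0.1, 5.4, 1.4]
width: 0.3
```

Request:
{"api": "apply_moves", "payload": {"targets": [[0,0,-0.04,0,0,0],[0,0,0,0,0,0]]}}

```text
clock: 87.08
eef_pos: [502.2, -276.5, 16.0]
tool_rot: [-1.568, 0.001, -0.081]
force: [-0.9, 6.5, 1.8]
width: 0.2
```

Request:
{"api": "apply_moves", "payload": {"targets": [[0,0,0.1,0,0,0],[0,0,0.4,0,0,0],[0,-0.8,0.2,0,0,0],[0,-1,0,0,0,0],[0,-1,0.6,0,0,0],[0,-0.5,1,0,0,0],[0,0,1,0,0,0],[0,0,1,0,0,0],[0,0,1,0,0,0],[0,0,1,0,0,0],[0,0,1,0,0,0],[0,0,1,0,0,0]]}}

```text
clock: 88.58
eef_pos: [529.5, 52.9, 147.8]
tool_rot: [-1.572, -0.0, -0.083]
force: [-1.2, -0.3, 1.0]
width: -0.2
```

Request:
{"api": "apply_moves", "payload": {"targets": [[0,0,1,0,-0.3,0],[0,0,1,0,0,0],[0,0,1,0,0,0],[0,0,1,0,0,0],[0,0,1,0,0,0],[0,0,0,0,0,0]]}}

```text
clock: 89.32
eef_pos: [538.3, 256.2, 148.1]
tool_rot: [-1.568, -0.001, -0.035]
force: [-0.7, -0.4, 0.0]
width: 0.1
```

```bash
cat > chk.py <<'E'
from h import *
from scipy.signal import find_peaks
st()
j=get_image("top");cv2.imwrite("pics/jt3.png",j[...,::-1])
def P(b,pts):
    p=np.array([w2p("top",q) for q in pts],np.float32)
    return cv2.remap(b,p[:,0].reshape(1,-1),p[:,1].reshape(1,-1),cv2.INTER_CUBIC)[0].astype(int)
yy=np.arange(-2,126,.5)
for x in (-36,-20,-4):
    c=P(j,[jig(x,y,13) for y in yy]);w=c[:,0]-c[:,2];print(x,"max warm y<117:",w[yy<117].max(),yy[w[yy<117].argmax()],"end",yy[(w>30)&(yy>100)][:1])
c=P(j,[jig(-20,y,13) for y in np.arange(4,122,.5)]).sum(1)/3
k,_=find_peaks(-np.convolve(c,np.ones(7)/7,"same"),distance=14);print("dips",np.arange(4,122,.5)[k])
xs=np.arange(-46,8,.5)
for y in (10,29,48,68,87,106):
    c=P(j,[jig(x,y,10) for x in xs]);w=c[:,0]-c[:,2];l=c.sum(1)/3
    print(y,"near edge",xs[w<25][0],"fence edge",xs[(l>200)&(xs>-6)][:1])
E
python3 chk.py
```

```text
t 89.33 pos [538.3 256.2 148.1] rot [-1.568e+00 -1.000e-03 -3.500e-02] F [-0.7 -0.4  0. ] w 0.1
-36 max warm y<117: 12 116.5 end [118.]
-20 max warm y<117: 10 116.5 end [117.5]
-4 max warm y<117: 2 116.5 end [118.]
dips [  6.   18.   29.5  40.5  52.5  64.5  76.   87.   98.5 110.5]
10 near edge -39.5 fence edge [1.]
29 near edge -40.0 fence edge [2.]
48 near edge -39.5 fence edge [2.]
68 near edge -40.5 fence edge [1.]
87 near edge -40.0 fence edge [2.]
106 near edge -40.0 fence edge [1.]
```

The row is now tight. Sleeper spacing is uniform across the joint, there is no wood showing at the stop or the seam, and both pieces sit at the fence. Now the tester.

```bash
python3 - <<'E'
from h import *
plan([513,318,78],-1.8,0)
E
```

```text
t 89.38 pos [538.6 253.2 147.6] rot [-1.571  0.    -0.038] F [-0.6  0.1  0.5] w 0.3
shift before turn [-0.7   1.74  1.6 ] | turn [ 0.   -0.04 -0.  ] | shift after turn [-0.69  1.74  1.6 ]
```

Request:
{"api": "apply_moves", "payload": {"targets": [[-0.35,0,0.8,0,-0.04,0],[-0.35,0,0.8,0,0,0],[0,0.6,0,0,0,0],[0,0.6,0,0,0,0],[0,0.5,0,0,0,0],[0,0,0,0,0,0]]}}

```text
clock: 90.12
eef_pos: [513.1, 314.4, 78.0]
tool_rot: [-1.574, 0.003, -0.036]
force: [0.6, 0.1, -0.2]
width: -0.2
```

Request:
{"api": "apply_moves", "payload": {"targets": [[0,0,0.2,0,0,0],[0,0,0.2,0,0,0],[0,0,0.2,0,0,0],[0,0,0.2,0,0,0],[0,0,0,0,0,0]]}}

```text
clock: 90.75
eef_pos: [514.7, 349.3, 79.8]
tool_rot: [-1.571, 0.0, -0.034]
force: [0.2, -1.1, -0.4]
width: -0.1
```

```bash
python3 - <<'E'
from h import *
plan([514,395,78],-1.8,0)
E
```

```text
t 90.75 pos [514.7 349.3  79.8] rot [-1.571  0.    -0.034] F [ 0.2 -1.1 -0.4] w -0.1
shift before turn [-0.06  0.04  1.14] | turn [-0.   -0.02 -0.  ] | shift after turn [-0.05  0.04  1.14]
```

Request:
{"api": "apply_moves", "payload": {"targets": [[0,0.02,0.2,0,0,0],[0,0,0.2,0,0,0],[0,0,0.2,0,0,0],[0,0,0.2,0,0,0],[0,0,0.15,0,0,0],[0,0,0.1,0,0,0],[0,0,0,0,0,0]]}}

```text
clock: 91.62
eef_pos: [516.0, 391.0, 78.8]
tool_rot: [-1.57, 0.001, -0.035]
force: [-0.3, -0.5, 0.2]
width: 0.2
```

Request:
{"api": "apply_moves", "payload": {"targets": [[0,0,0.06,0,0,0],[0,0,0.06,0,0,0],[0,0,0,0,0,0]]}}

```text
clock: 92.0
eef_pos: [516.3, 395.3, 78.8]
tool_rot: [-1.571, 0.001, -0.035]
force: [-0.1, 0.9, 0.4]
width: 0.1
```

Request:
{"api": "apply_moves", "payload": {"targets": [[0,0,0.06,0,0,0],[0,0,0.06,0,0,0],[0,0,0,0,0,0]]}}

```text
clock: 92.38
eef_pos: [516.5, 399.9, 78.7]
tool_rot: [-1.572, 0.001, -0.035]
force: [-0.5, -1.8, 0.9]
width: -0.2
```

Request:
{"api": "apply_moves", "payload": {"targets": [[0,0,0.06,0,0,0],[0,0,0.04,0,0,0],[0,0,0,0,0,0]]}}

```text
clock: 92.75
eef_pos: [516.6, 400.3, 78.5]
tool_rot: [-1.578, 0.002, -0.036]
force: [-2.0, -8.3, 6.0]
width: -0.0
```

Request:
{"api": "apply_moves", "payload": {"targets": [[0,0,0.05,0,0,0],[0,0,0.05,0,0,0],[0,0,0,0,0,0]]}}

```text
clock: 93.12
eef_pos: [516.8, 400.7, 78.4]
tool_rot: [-1.585, 0.002, -0.038]
force: [-4.0, -14.7, 10.8]
width: 0.2
```

The catch is hard against its open stop (14 N). I'll back off and locate the button numerically.

Request:
{"api": "apply_moves", "payload": {"targets": [[0,0,-0.2,0,0,0],[0,-0.5,-0.3,0,0,0],[0,-1,0,0,0,0],[0,-1,0,0,0,0],[0.8,0,-1,0,0,0],[0.8,0,-1,0,0,0],[0.8,0,-1,0,0,0],[0.8,0,-1,0,0,0],[0,0,-1,0,0,0],[0,0,0,0,0,0]]}}

```text
clock: 94.38
eef_pos: [638.8, 178.5, 179.7]
tool_rot: [-1.573, -0.001, -0.042]
force: [0.7, 0.3, 0.6]
width: -0.2
```

```bash
python3 - <<'E'
from h import *
st()
j=get_image("top");g=j[230:300,100:200].astype(int)
L=g.sum(2)//3;neutral=(abs(g[...,0]-g[...,1])<14)
cx,cy=w2p("top",[514,366,60]);print("expected px",cx,cy)
x0,y0=int(cx)-14-100,int(cy)-13-230
print("cols",x0+100,"rows",y0+230)
for r in range(y0,y0+26): print(r+230,L[r,x0:x0+28].tolist())
E
```

```text
t 94.38 pos [638.8 178.5 179.7] rot [-1.573e+00 -1.000e-03 -4.200e-02] F [0.7 0.3 0.6] w -0.2
expected px 157.5 262.8
cols 143 rows 249
249 [226, 226, 227, 227, 227, 227, 227, 226, 227, 227, 226, 227, 227, 227, 227, 227, 227, 227, 227, 227, 227, 227, 227, 227, 227, 227, 226, 226]
250 [232, 195, 199, 198, 197, 198, 197, 200, 208, 208, 208, 208, 208, 207, 208, 209, 217, 219, 218, 218, 218, 217, 217, 218, 220, 226, 226, 225]
251 [237, 129, 130, 127, 129, 127, 128, 133, 148, 148, 147, 146, 146, 147, 148, 151, 168, 169, 168, 166, 167, 167, 166, 168, 171, 188, 188, 189]
252 [236, 113, 116, 112, 113, 113, 110, 111, 110, 112, 112, 111, 111, 110, 112, 109, 111, 110, 112, 110, 111, 110, 111, 111, 111, 111, 109, 109]
253 [235, 101, 108, 107, 107, 112, 112, 114, 112, 113, 112, 112, 114, 113, 113, 112, 112, 112, 113, 112, 111, 112, 109, 112, 111, 111, 111, 110]
254 [233, 90, 89, 89, 89, 97, 111, 111, 110, 111, 111, 110, 111, 109, 103, 101, 105, 104, 102, 104, 112, 112, 111, 112, 111, 113, 112, 112]
255 [226, 107, 111, 111, 111, 114, 116, 139, 147, 147, 146, 140, 112, 94, 71, 73, 80, 78, 74, 77, 8
[... 1889 characters left out ...]
90, 86, 67, 58, 47, 44, 43, 43, 43, 78, 138, 158, 158]
270 [157, 156, 155, 158, 157, 158, 158, 157, 152, 129, 100, 50, 51, 47, 42, 44, 43, 42, 40, 42, 45, 42, 37, 56, 117, 158, 158, 159]
271 [155, 158, 156, 156, 157, 158, 157, 159, 157, 168, 181, 94, 51, 50, 49, 42, 41, 40, 43, 43, 41, 49, 85, 125, 146, 159, 157, 168]
272 [127, 127, 127, 133, 132, 132, 132, 132, 132, 150, 186, 125, 69, 69, 49, 40, 41, 35, 39, 44, 57, 77, 125, 149, 149, 149, 148, 168]
273 [99, 89, 82, 88, 89, 88, 88, 88, 89, 99, 127, 120, 82, 78, 65, 62, 52, 55, 60, 62, 74, 85, 112, 113, 114, 113, 114, 127]
274 [114, 106, 95, 76, 77, 77, 77, 76, 78, 86, 113, 107, 77, 79, 76, 77, 69, 73, 76, 77, 77, 77, 76, 75, 74, 77, 81, 98]
```

```bash
python3 - <<'E'
from h import *
b=p2w("top",157.8,263,62);print(b)
plan([b[0],b[1],80],-1.8,0)
E
```

```text
[513.2 364.6  62. ]
t 94.42 pos [638.1 182.  180.1] rot [-1.57e+00 -1.00e-03 -3.80e-02] F [0.5 0.6 0.2] w 0.2
shift before turn [-3.3   2.5   4.44] | turn [-0.   -0.05  0.01] | shift after turn [-3.26  2.5   4.46]
```

Request:
{"api": "apply_moves", "payload": {"targets": [[-0.66,0,0.89,0,-0.05,0],[-0.66,0,0.89,0,0,0],[-0.66,0,0.89,0,0,0],[-0.66,0,0.89,0,0,0],[-0.66,0,0.89,0,0,0],[0,0.8,0,0,0,0],[0,0.8,0,0,0,0],[0,0.8,0,0,0,0],[0,0,0,0,0,0]]}}

```text
clock: 95.55
eef_pos: [508.2, 366.2, 81.6]
tool_rot: [-1.572, 0.004, -0.025]
force: [-0.2, -0.5, 0.6]
width: 0.2
```

```bash
python3 - <<'E'
from h import *
plan([513.2,364.6,63],-1.8,0)
E
```

```text
t 95.55 pos [508.2 366.2  81.6] rot [-1.572  0.004 -0.025] F [-0.2 -0.5  0.6] w 0.2
shift before turn [ 0.13  0.46 -0.04] | turn [ 0.01  0.04 -0.03] | shift after turn [ 0.13  0.46 -0.04]
```

Request:
{"api": "apply_moves", "payload": {"targets": [[0.13,0.2,-0.04,0,0,0],[0,0.2,0,0,0,0],[0,0.06,0,0,0,0],[0,0,0,0,0,0]]}}

```text
clock: 96.05
eef_pos: [515.6, 363.6, 64.5]
tool_rot: [-1.571, 0.0, -0.028]
force: [0.0, 0.2, 0.1]
width: 0.2
```

Request:
{"api": "apply_moves", "payload": {"targets": [[0,0.06,0,0,0,0],[0,0.04,0,0,0,0],[0,0,0,0,0,0]]}}

```text
clock: 96.42
eef_pos: [515.7, 363.8, 60.6]
tool_rot: [-1.571, 0.0, -0.028]
force: [0.1, 0.3, 2.5]
width: 0.3
```

Request:
{"api": "apply_moves", "payload": {"targets": [[0,0.05,0,0,0,0],[0,0.05,0,0,0,0],[0,0,0,0,0,0]]}}

```text
clock: 96.8
eef_pos: [515.7, 363.8, 56.5]
tool_rot: [-1.571, 0.0, -0.028]
force: [0.2, 0.0, 4.6]
width: 0.0
```

Request:
{"api": "apply_moves", "payload": {"targets": [[0,0.05,0,0,0,0],[0,0.05,0,0,0,0],[0,0,0,0,0,0]]}}

```text
clock: 97.18
eef_pos: [515.8, 363.9, 55.7]
tool_rot: [-1.572, -0.002, -0.028]
force: [-4.2, -4.6, 25.5]
width: 0.0
```

Request:
{"api": "apply_moves", "payload": {"targets": [[0,0.04,0,0,0,0],[0,0,0,0,0,0],[0,0,0,0,0,0],[0,0,0,0,0,0],[0,0,0,0,0,0]]}}

```text
clock: 97.8
eef_pos: [515.9, 363.9, 55.6]
tool_rot: [-1.572, -0.002, -0.028]
force: [-7.0, -6.9, 34.9]
width: -0.0
```

The button bottomed at 55.6 mm, which is 6 mm of travel. I'll lift off and slide the catch back from its far side.

Request:
{"api": "apply_moves", "payload": {"targets": [[0,-0.3,0,0,0,0],[0,-0.8,0,0,0,0],[0,-0.8,0,0,0,0],[0,-0.3,0,0,0,0],[0,0,0.85,0,0,0],[0,0,0.85,0,0,0],[0,0,0.85,0,0,0],[0,0.6,0,0,0,0],[0,0.7,0,0,0,0],[0,0.3,0,0,0,0],[0,0,0,0,0,0]]}}

```text
clock: 99.18
eef_pos: [517.9, 464.6, 73.2]
tool_rot: [-1.573, 0.002, -0.028]
force: [-0.0, 0.0, 0.8]
width: -0.1
```

```bash
python3 - <<'E'
from h import *
plan([514,387,78.5],-1.8,0)
E
```

```text
t 99.17 pos [517.9 464.6  73.2] rot [-1.573  0.002 -0.028] F [-0.   0.   0.8] w -0.1
shift before turn [-0.04 -0.13 -1.94] | turn [ 0.02  0.02 -0.02] | shift after turn [-0.04 -0.13 -1.94]
```

Request:
{"api": "apply_moves", "payload": {"targets": [[-0.04,-0.13,0,0,0,0],[0,0,-0.25,0,0,0],[0,0,-0.25,0,0,0],[0,0,-0.2,0,0,0],[0,0,-0.2,0,0,0],[0,0,-0.2,0,0,0],[0,0,-0.2,0,0,0],[0,0,-0.2,0,0,0],[0,0,-0.2,0,0,0],[0,0,-0.1,0,0,0],[0,0,0,0,0,0]]}}

```text
clock: 100.55
eef_pos: [514.7, 392.5, 79.6]
tool_rot: [-1.573, 0.001, -0.029]
force: [0.3, 0.3, -0.6]
width: -0.2
```

Request:
{"api": "apply_moves", "payload": {"targets": [[0,0,-0.07,0,0,0],[0,0,-0.06,0,0,0],[0,0,0,0,0,0]]}}

```text
clock: 100.92
eef_pos: [514.4, 390.9, 80.2]
tool_rot: [-1.567, 0.0, -0.027]
force: [1.3, 5.0, -0.8]
width: -0.4
```

Request:
{"api": "apply_moves", "payload": {"targets": [[0,0,-0.06,0,0,0],[0,0,-0.05,0,0,0],[0,0,0,0,0,0]]}}

```text
clock: 101.3
eef_pos: [514.2, 390.3, 81.0]
tool_rot: [-1.56, -0.001, -0.026]
force: [0.3, 11.5, -1.6]
width: -0.6
```

Stopped at 11.5 N. I'll back off, move clear, and compare with the initial picture.

Request:
{"api": "apply_moves", "payload": {"targets": [[0,0,0.3,0,0,0],[0,-0.7,0.1,0,0,0],[0,-1,0,0,0,0],[0,-1,0,0,0,0],[0.7,0,-1,0,0,0],[0.7,0,-1,0,0,0],[0.7,0,-1,0,0,0],[0.7,0,-1,0,0,0],[0,0,-1,0,0,0],[0,0,-1,0,0,0],[0,0,0,0,0,0]]}}

```text
clock: 102.68
eef_pos: [620.3, 150.7, 186.9]
tool_rot: [-1.577, 0.003, -0.035]
force: [0.1, 0.9, -0.2]
width: -0.0
```

```bash
python3 chk.py; python3 - <<'E'
from h import *
a=cv2.imread("pics/top0.png")[230:300,100:200].astype(int);b=cv2.imread("pics/jt3.png")[230:300,100:200].astype(int)
d=abs(a-b).max(2);print("console diff max",d.max(),(d>25).sum())
t=cv2.imread("pics/jt3.png");o=cv2.imread("pics/top0.png");D=abs(t.astype(int)-o).max(2)>40
n,l,s,c=cv2.connectedComponentsWithStats(D.astype(np.uint8))
for k in range(1,n):
    if s[k,4]>12: print(s[k],c[k].round())
E
```

```text
t 102.67 pos [620.3 150.7 186.9] rot [-1.577  0.003 -0.035] F [ 0.1  0.9 -0.2] w -0.0
-36 max warm y<117: 12 116.5 end [118.]
-20 max warm y<117: 10 116.5 end [117.5]
-4 max warm y<117: 1 27.0 end [118.]
dips [  6.   18.   29.5  40.5  52.5  64.5  76.   87.   98.5 110.5]
10 near edge -39.5 fence edge [1.]
29 near edge -40.0 fence edge [2.]
48 near edge -39.5 fence edge [1.5]
68 near edge -40.5 fence edge [1.]
87 near edge -40.0 fence edge [2.]
106 near edge -40.0 fence edge [1.]
console diff max 158 99
[  179   115   254   365 29929] [322. 303.]
[165 259   3  13  16] [166. 265.]
[432 264  50  24 886] [456. 276.]
[599 374  41  32 801] [621. 392.]
[621 470  19  10  81] [634. 476.]
[316 472  23   8  99] [325. 476.]
```

```bash
python3 - <<'E'
from h import *
a=cv2.imread("pics/top0.png").sum(2)//3;b=cv2.imread("pics/jt3.png").sum(2)//3
for r in (254,260,263,267,272):
    print(r,"\n",a[r,142:176].tolist(),"\n",b[r,142:176].tolist())
E
```

```text
254 
 [112, 110, 112, 111, 111, 152, 231, 242, 241, 243, 243, 243, 244, 243, 242, 242, 243, 243, 243, 244, 244, 243, 243, 243, 238, 104, 106, 100, 92, 112, 113, 130, 192, 228] 
 [110, 110, 110, 112, 109, 112, 172, 242, 241, 240, 243, 243, 243, 243, 242, 241, 242, 242, 242, 242, 243, 243, 242, 243, 240, 212, 105, 103, 96, 87, 110, 127, 189, 227]
260 
 [227, 228, 227, 228, 227, 232, 242, 233, 100, 53, 51, 52, 54, 52, 54, 51, 58, 99, 188, 237, 243, 243, 243, 240, 183, 38, 73, 138, 158, 159, 160, 181, 228, 228] 
 [226, 225, 226, 226, 226, 230, 239, 241, 228, 53, 52, 53, 52, 53, 51, 52, 49, 68, 143, 220, 243, 242, 243, 243, 237, 94, 71, 136, 157, 157, 157, 157, 179, 226]
263 
 [227, 226, 227, 228, 231, 241, 242, 231, 78, 51, 50, 51, 52, 54, 54, 53, 46, 30, 90, 199, 243, 243, 243, 235, 100, 41, 38, 85, 159, 160, 160, 159, 181, 228] 
 [226, 225, 225, 226, 226, 233, 244, 237, 189, 50, 53, 50, 55, 53, 52, 54, 52, 32, 40, 111, 210, 242, 243, 243, 235, 51, 38, 84, 158, 157, 158, 157, 167, 209]
267 
 [227, 227, 227, 227, 232, 241, 241, 241, 242, 243, 243, 239, 182, 182, 180, 184, 185, 181, 182, 185, 184, 199, 235, 238, 63, 41, 58, 117, 157, 160, 160, 160, 161, 180] 
 [226, 226, 226, 226, 226, 231, 242, 240, 240, 242, 242, 241, 220, 179, 179, 180, 182, 184, 179, 183, 183, 183, 210, 240, 210, 45, 56, 117, 158, 157, 158, 158, 158, 180]
272 
 [190, 189, 191, 194, 221, 242, 240, 241, 242, 243, 243, 243, 237, 180, 181, 184, 185, 181, 184, 185, 184, 186, 192, 201, 149, 149, 151, 151, 150, 152, 160, 160, 160, 182] 
 [188, 189, 187, 191, 208, 234, 240, 239, 240, 242, 242, 243, 241, 236, 179, 180, 182, 180, 180, 181, 181, 186, 183, 174, 138, 147, 148, 148, 147, 151, 159, 157, 158, 180]
```

```bash
python3 -c "
from cell import *
print(finish_job())"
```

```text
the job is handed in; nothing more can be done
None
```

The job is done and handed in at about 103 s. Only two track pieces were on the table.

I turned each piece rails up in two 90° tilts, standing it on its long side in between. I laid them in the jig, pushed them to the fence and end stop, and then worked the tester.

**Row:** After the tester was worked, the last top image showed the first piece at the stop, even sleeper spacing across the joint, and both pieces along the fence. That check is good to roughly 1 mm. An earlier check had failed, with a gap of about 3 mm at the stop and then about 4 mm between the pieces. I pressed the row home again and measured it afresh before touching the tester.

**Tester:**
- **Opening the catch:** it met its open stop at 14.7 N.
- **Pressing the button:** it went down about 6 mm to a hard stop. The wrist read 35 N there, much more than the 5 N it needs but below the limits.
- **Closing the catch:** it met its stop at 11.5 N. The image shows it 1–2 mm further closed than at the start, so it may have begun slightly open.

**Bystanders:** I saw no sign of any being moved. In the last image the arm hid part of the table, so I could not compare every item with the start.

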